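# Make up a gift set: pile the chocolate boxes, sort jars and spreaders

### The arm

A 6-joint arm with a two-finger parallel gripper is mounted at the origin on the work surface. World frame = base frame: x ahead of the robot, y to its left, z up, the work surface at z = 0. Lengths are in m, angles in degrees, forces in N, time in s.
With the tool pointing down it reaches from about 0.25 to 0.725 m from the base axis. Payload 9.7 kg.
Tool frame: the origin (TCP) lies at the very end of the fingers, on their centre line; the grasp point (between the pads) lies 19 mm behind it; y points along the fingers, x is the direction in which the jaws open and shut, and the axes are right-handed (so a half turn about y gives the same grasp; the last joint's range is limited). The gripper opens to 85 mm and grips with 20 to 120 N. Pads are 22 mm wide; open, the fingers measure 114 mm over their backs; the gripper's body (76 mm by 85 mm) begins 54 mm behind the grasp point. The pads swing forward as they close: fully open they stand 13 mm farther back than shut.
Start: joints at [66.75, 4.979, 10.078, 95.1, 0, 90], TCP at [0.217, 0.505, 0.231] pointing down, gripper open.
Joint ranges: [-179.16, 179.16], [-48.56, 103.87], [-65.8, 70.77], [-126.05, 130.52], [-82.76, 87.17], [-180, 180]. Speed limits (degrees/s): [127.2, 127.2, 147.25, 180, 180, 180].

### API

Orientations are given as [roll, pitch, yaw] about the fixed x, y, z axes, in that order (R = Rz(yaw) Ry(pitch) Rx(roll)).
In Python, from workcell import bot gives the robot as it stands.
- The arm moves only by the shell command python3 -m jog 'ROWS' [FORCE]. ROWS is JSON, a list of rows, each an object with "rotation": the turn, a rotation vector about the world's x, y, z in degrees, a list of three; "travel": the shift along the world's x, y, z in mm, a list of three; "jaw": the gripper command: -1 is shut, 1 is fully open, values between are in proportion. In form: [{"rotation": [rx, ry, rz], "travel": [x, y, z], "jaw": jaw}, ...]. A call has 1 to 8 rows; each row shifts and turns the commanded pose from where the row before left it; what a row does not reach is not made up. A row lasts 1/8 s, in which the tool goes at most 62.5 mm and 10.7 degrees, less where a joint would pass 70% of its speed; a pose out of reach is approached as far as the arm can. A call with a gripper value outside its range is refused whole. The fingers move at their own pace and stop on an object; FORCE is the grip in N (left out, the last holds). Time passes only in rows, so rows that do not move let the fingers close. It gives the time, the measured TCP pose, the force and the opening at its end, in the units of the state.
- bot.get_obs(): the state, without advancing time (a new reading comes with each control period).
- bot.camera(name): name is "side" or "top" or "wrist"; returns the picture (420x560x3 uint8, red, green, blue); there is no depth.
- bot.camera_params(name): a dict with "K" (3x3 intrinsics, pixels), "dist_coeffs" ([k1, k2, p1, p2, k3] as OpenCV has them; the pictures are not rectified), "view" (4x4, takes a point from world to camera coordinates). Camera axes: x right, y up, looking along -z (the intrinsics and any distortion apply to the point x, -y, -z); pixel columns grow to the right and rows downward; lengths in m; the calibration is good to about 2 mm. A picture is of the moment at which its call begins: read the wrist's pose just before it. camera_params takes no time and is no camera call; for the wrist camera it gives the pose at the moment of the call.
- bot.job_done(): hands the job in, once; it reports no verdict.
Trained networks look in the newest picture that a camera, given by its name, has taken for a name from the list of things; names that differ only in an ending like _2 or _b are one class to them, and where a whole thing is asked for, a point or a joint stands for the part that bears it (a point fixed in the world has none). Each returns a list of dicts, best first, with "score" (0 to 1); they miss things now and then, are a little off and sometimes report something else, mostly with a low value. They report only what shows in the picture. A call takes as long as a camera call. They do not tell look-alikes from the thing itself.
- bot.recognise(camera, thing): "xy" ([column, row] in pixels, amid what is visible of it).
- bot.trace(camera, thing): "mask" (420x560 bool, what is visible of it) and "xy" ([column, row] in pixels, amid what is visible of it).
The state is a dict: "time": time; "q": joint angles; "qd": joint speeds; "joint_efforts": joint torques, N m; "ee_pos": TCP position; "tcp_rot": TCP orientation; "wrist_force": force on the tool from outside, world axes, zero at the start; "torque": the same for the moment, N m; "opening": finger opening in m.
Only numpy, scipy, OpenCV 4.12 (cv2) and the standard library are available. Lean on these libraries where they do the work, as an engineer would, in place of code of your own. Each camera call takes 0.05 s, during which the arm holds its last target.

### The job

Make up the gift set from what lies on the packing bench: pile all the flat chocolate boxes in one neat square stack in the middle of the wooden board, lying flat with their long sides along the board's; put every jam jar into the deep green box and every wooden spreader fully inside the shallow green tray. Leave the mug, the ribbon spool and the tape dispenser where they are.

Things in the scene. Friction and masses are not known exactly. Their poses are not given: they have to be found in the camera images.
- board: Fixed wooden serving board on the bench, 140 mm long (its x) by 90 mm wide (its y), 12 mm thick; origin at the centre of its underside, top face at z = 12 mm in its frame.
- jar_box: Fixed deep green open-topped gift box, outside 140 mm (its x) by 220 mm (its y), 65 mm high, walls and floor 5 mm thick; origin at the centre of its underside, inner floor at z = 5 mm. Stands left or right of the board.
- tray: Fixed shallow green open-topped gift tray, outside 140 mm (its x) by 220 mm (its y), only 25 mm high, walls and floor 5 mm thick; origin at the centre of its underside, inner floor at z = 5 mm. Stands on the other side of the board from the deep box.
- choc1: Flat rigid chocolate box, kraft card with a pale band, 120 mm (its x) by 58 mm (its y) by 18 mm thick, about 140 g; origin at the centre of its underside, z up when lying flat. Starts lying on the bench; may be absent.
- choc2: Flat rigid chocolate box, kraft card with a pale band, 120 mm (its x) by 58 mm (its y) by 18 mm thick, about 140 g; origin at the centre of its underside, z up when lying flat. Starts lying on the bench; may be absent.
- choc3: Flat rigid chocolate box, kraft card with a pale band, 120 mm (its x) by 58 mm (its y) by 18 mm thick, about 140 g; origin at the centre of its underside, z up when lying flat. Starts lying on the bench; may be absent.
- choc4: Flat rigid chocolate box, kraft card with a pale band, 120 mm (its x) by 58 mm (its y) by 18 mm thick, about 140 g; origin at the centre of its underside, z up when lying flat. Starts lying on the bench; may be absent.
- jar1: Squat square amber jam jar with a round brass lid: glass body 58 by 58 mm (sides along its x and y) and 46 mm high, lid 52 mm diameter and 16 mm high, 62 mm high in all, about 220 g; origin at the centre of its underside, z along its axis. Starts upright on the bench; may be absent.
- jar1_mid (a point): Centre of that jar, 31 mm above its underside.
- jar2: Squat square amber jam jar with a round brass lid: glass body 58 by 58 mm (sides along its x and y) and 46 mm high, lid 52 mm diameter and 16 mm high, 62 mm high in all, about 220 g; origin at the centre of its underside, z along its axis. Starts upright on the bench; may be absent.
- jar2_mid (a point): Centre of that jar, 31 mm above its underside.
- spreader1: Light wooden jam spreader lying flat along its x, 160 mm long: handle from x = -80 to +10 mm, 18 mm wide and 14 mm thick; thin blade from there to x = +80 mm, 26 mm wide and 6 mm thick; about 40 g; origin on its underside at mid-length; centre of mass near x = -11 mm. May be absent.
- spreader1_butt (a point): Handle end of that spreader (x = -80 mm, 7 mm above its underside).
- spreader1_tip (a point): Blade end of that spreader (x = +80 mm, 3 mm above its underside).
- spreader2: Light wooden jam spreader lying flat along its x, 160 mm long: handle from x = -80 to +10 mm, 18 mm wide and 14 mm thick; thin blade from there to x = +80 mm, 26 mm wide and 6 mm thick; about 40 g; origin on its underside at mid-length; centre of mass near x = -11 mm. May be absent.
- spreader2_butt (a point): Handle end of that spreader (x = -80 mm, 7 mm above its underside).
- spreader2_tip (a point): Blade end of that spreader (x = +80 mm, 3 mm above its underside).
- ribbon_spool: Bystander: white ribbon spool standing on end, 80 mm diameter, 50 mm high, beyond the work; origin at the centre of its underside.
- mug: Bystander: white mug, 80 mm diameter, 85 mm high, handle at its +y; origin at the centre of its underside.
- tape_dispenser: Bystander: black tape dispenser, 60 by 150 mm, about 82 mm high with its roll; origin at the centre of its underside.
Things that resemble listed ones, but are neither listed nor needed, are in the scene too. What is shaped like the jar1 but purple is not meant. What is shaped like the jar2 but blue is not meant.

How it is judged (in metres and radians):
At the end, for the whole second after the job is handed in: Chocolate boxes in one flat stack: each within 20 mm and 0.15 rad of the board centre and long side, any two within 10 mm and 0.12 rad; each jar centre inside the deep box, under 50 mm up; both ends of each spreader inside the tray, under 30 mm up; all at rest (horizontal distance between each of choc1, choc2, choc3, choc4 and board below 0.02 m and angle between the x axis of each of choc1, choc2, choc3, choc4 and the x axis of board, either way round below 0.15 rad and angle between the z axis of each of choc1, choc2, choc3, choc4 and the z axis of board, either way round below 0.06 rad and linear speed of each of choc1, choc2, choc3, choc4, jar1, jar2, spreader1, spreader2 below 0.02 m/s and horizontal distance between choc1 and choc2 below 0.01 m and angle between the x axis of choc1 and the x axis of choc2, either way round below 0.12 rad and horizontal distance between each of choc1, choc2 and choc3 below 0.01 m and angle between the x axis of each of choc1, choc2 and the x axis of choc3, either way round below 0.12 rad and horizontal distance between each of choc1, choc2, choc3 and choc4 below 0.01 m and angle between the x axis of each of choc1, choc2, choc3 and the x axis of choc4, either way round below 0.12 rad and x of jar1_mid in the frame of jar_box between -0.066 and 0.066 m and y of jar1_mid in the frame of jar_box between -0.106 and 0.106 m and z of each of jar1_mid, jar2_mid in the frame of jar_box below 0.05 m and x of jar2_mid in the frame of jar_box between -0.066 and 0.066 m and y of jar2_mid in the frame of jar_box between -0.106 and 0.106 m and x of spreader1_butt in the frame of tray between -0.066 and 0.066 m and y of spreader1_butt in the frame of tray between -0.106 and 0.106 m and z of each of spreader1_butt, spreader1_tip, spreader2_butt, spreader2_tip in the frame of tray below 0.03 m and x of spreader1_tip in the frame of tray between -0.066 and 0.066 m and y of spreader1_tip in the frame of tray between -0.106 and 0.106 m and x of spreader2_butt in the frame of tray between -0.066 and 0.066 m and y of spreader2_butt in the frame of tray between -0.106 and 0.106 m and x of spreader2_tip in the frame of tray between -0.066 and 0.066 m and y of spreader2_tip in the frame of tray between -0.106 and 0.106 m); the robot touches nothing.
It fails at once if a bystander (mug, ribbon spool or tape dispenser) is moved more than 30 mm (distance of any of ribbon_spool, mug, tape_dispenser from where it was at the start of the episode above 0.03 m).
Of choc1, choc2, choc3, choc4 only 3 to 4 are there at a start; the rules pass over those that are not, and their reading is None.
Of jar1, jar2 only 1 to 2 are there at a start; the rules pass over those that are not, and their reading is None.
Of spreader1, spreader2 only 1 to 2 are there at a start; the rules pass over those that are not, and their reading is None.
At some moment in a run one of jar1, jar2 may be knocked a few centimetres aside while the robot is not near it.
Once in a run the grip may slacken for a moment while it holds something.
It also fails if it takes over 210 s, if anything falls off the work surface, if the arm or the gripper's body presses on something with over 40 N, if the wrist force passes 120 N, or if a joint passes its speed limit or range.

## Working session

There is one attempt and no reset: what is moved stays moved. The work goes in short steps, Python scripts to look and compute and a shell command to move; the robot and the scene stay as the last step left them, time stands still between calls to the robot, and variables do not carry over. Pictures are saved under pics/ and viewed, and the job is handed in when it is done.

```bash
ls; mkdir -p pics
python3 - <<'E'
from workcell import bot
import cv2, numpy as np
o=bot.get_obs(); print(o)
for n in ["top","side","wrist"]:
    im=bot.camera(n); cv2.imwrite(f"pics/{n}0.png",im[:,:,::-1])
    p=bot.camera_params(n); print(n,p)
E
```

```text
pics
{'time': 0.0, 'q': array([6.67504914e+01, 5.01176863e+00, 1.00339204e+01, 9.50976008e+01,
       6.95093159e-04, 8.99995612e+01]), 'qd': array([ 0.11510508,  0.1285832 ,  0.02213817,  0.01452378, -0.05134188,
       -0.09502874]), 'joint_efforts': array([-1.37311476e-03, -5.20390999e+01,  4.64795673e+01,  1.65329967e-02,
        6.44509214e-05,  6.40984268e-06]), 'ee_pos': array([0.21701589, 0.50513886, 0.23057186]), 'tcp_rot': array([-8.99993043e+01,  7.54490738e-02,  6.67509302e+01]), 'wrist_force': array([ 0.35810734, -0.2275038 ,  0.23009382]), 'torque': array([-0.03675381,  0.00959915,  0.01757474]), 'opening': 0.08531926593604805}
top {'K': array([[498.00305033,   0.        , 282.12673778],
       [  0.        , 498.00305033, 218.82492479],
       [  0.        ,   0.        ,   1.        ]]), 'dist_coeffs': array([-0.04084073,  0.        ,  0.        ,  0.        ,  0.        ]), 'view': array([[-0.02432795, -0.99952129, -0.01911412,  0.02171904],
       [ 0.99552279, -0.02596864,  0.0908846 , -0.54929018],
       [-0.09133746, -0.0168175 ,  0.99567798, -1.16863143],
     
[... 467 characters left out ...]
5429099 ,  0.65944847, -0.64059132],
       [ 0.        ,  0.        ,  0.        ,  1.        ]])}
wrist {'K': array([[341.19428199,   0.        , 275.02131799],
       [  0.        , 341.19428199, 209.53841463],
       [  0.        ,   0.        ,   1.        ]]), 'dist_coeffs': array([0.01798808, 0.        , 0.        , 0.        , 0.        ]), 'view': array([[ 3.93332146e-01,  9.19396262e-01, -5.80136010e-04,
        -5.50235718e-01],
       [-8.69307492e-01,  3.71697806e-01, -3.25799365e-01,
         4.22827280e-02],
       [-2.99323083e-01,  1.28651680e-01,  9.45438754e-01,
        -3.80386706e-01],
       [ 0.00000000e+00,  0.00000000e+00,  0.00000000e+00,
         1.00000000e+00]])}
```

View pics/top0.png

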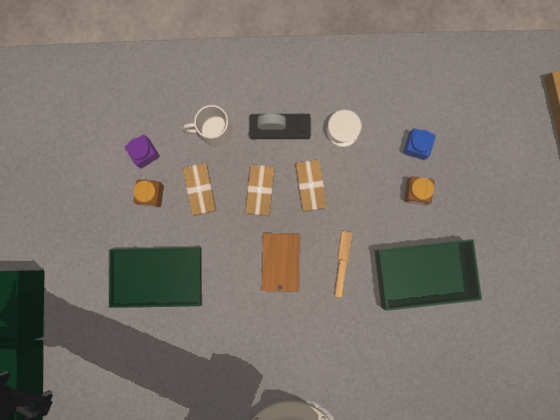

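View pics/side0.png

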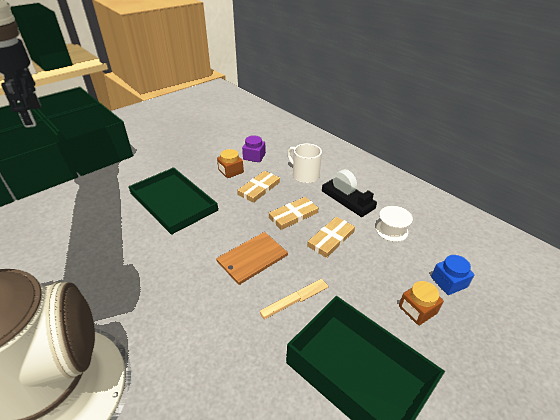

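View pics/wrist0.png

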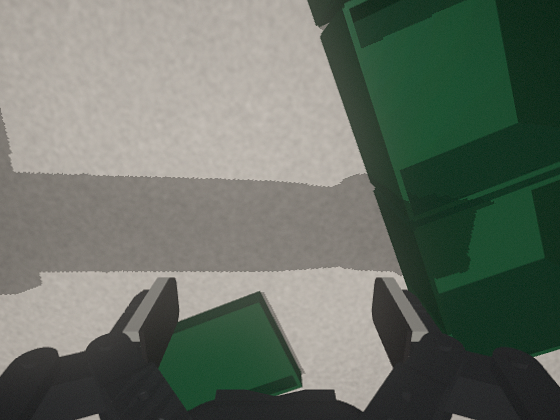

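```bash
cat > h.py <<'E'
from workcell import bot
import cv2, numpy as np
from scipy.optimize import minimize
from scipy.spatial.transform import Rotation as Ro
def proj(P,cam,prm=None):
    prm=prm or bot.camera_params(cam)
    c=np.c_[P,np.ones(len(P))]@prm["view"].T
    c=c[:,:3]*[1,-1,-1]
    return cv2.projectPoints(c.reshape(-1,1,3),np.zeros(3),np.zeros(3),prm["K"],prm["dist_coeffs"])[0].reshape(-1,2)
def unproj(px,z,cam,prm=None):
    prm=prm or bot.camera_params(cam)
    u=cv2.undistortPoints(np.array(px,float).reshape(-1,1,2),prm["K"],prm["dist_coeffs"]).reshape(-1,2)
    d=np.c_[u[:,0],-u[:,1],-np.ones(len(u))]@prm["view"][:3,:3]
    o=-prm["view"][:3,:3].T@prm["view"][:3,3]
    return o+d*((z-o[2])/d[:,2])[:,None]
def box(x0,x1,y0,y1,z0,z1): return np.array([[x,y,z] for x in(x0,x1) for y in(y0,y1) for z in(z0,z1)])/1000.
def cyl(r,z0,z1): 
    t=np.linspace(0,2*np.pi,24)
    return np.array([[r*np.cos(a),r*np.sin(a),z] for a in t for z in(z0,z1)])/1000.
M={"choc1":[box(-60,60,-29,29,0,18)],"jar1":[box(-29,29,-29,29,0,46),cyl(26,46,62)],
"spreader1":[box(-80,10,-9,9,0,14),box(10,80,-13,13,0,6)],"board":[box(-70,70,-45,45,0,12)],
"tray":[box(-70,70,-110,110,0,25)],"jar_box":[box(-70,70,-110,110,0,65)]}
S=4
def render(thing,pose,z,prm,shape=(420,560)):
    im=np.zeros((shape[0]*S,shape[1]*S),np.uint8); R=Ro.from_euler("z",pose[2]).as_matrix()
    for h in M[thing]:
        p=proj(h@R.T+[pose[0],pose[1],z],None,prm)
        cv2.fillConvexPoly(im,cv2.convexHull(np.round((p+0.5)*S).astype(np.int32)),1)
    return im
def fit(thing,mask,cam,z=0.,yaws=None,prm=None):
    prm=prm or bot.camera_params(cam)
    m=mask.astype(np.uint8)
    n,l,st,_=cv2.connectedComponentsWithStats(m); m=(l==1+np.argmax(st[1:,4])).astype(np.uint8) if n>1 else m
    rr,cc=np.where(m); c0=unproj([[cc.mean(),rr.mean()]],z+0.01,cam,prm)[0]
    mb=np.kron(m,np.ones((S,S),np.uint8))
    def cost(v):
        a=render(thing,[v[0]/1000,v[1]/1000,np.radians(v[2])],z,prm)
        return -(a&mb).sum()/max((a|mb).sum(),1)
    best=None
    ys=yaws if yaws is not None else ([0,45,90,135] if thing not in("jar1",) else [0,30,60])
    if thing=="spreader1" and yaws is None: ys=range(0,360,45)
    for y in ys:
        s0=np.array([c0[0]*1000,c0[1]*1000,y])
        r=minimize(cost,s0,method="Nelder-Mead",options=dict(initial_simplex=[s0,s0+[15,0,0],s0+[0,15,0],s0+[0,0,25]],maxiter=120,xatol=.2,fatol=1e-4))
        if best is None or r.fun<best.fun: best=r
    return [round(x,1) for x in best.x],round(-best.fun,3)
def snap(cam,name):
    im=bot.camera(cam); cv2.imwrite(f"pics/{name}.png",im[:,:,::-1]); return im
E
python3 - <<'E'
from h import *
o=bot.get_obs()
bot.camera("top")
for t in ["choc1","jar1","spreader1","board","tray","jar_box","mug","ribbon_spool","tape_dispenser"]:
    for r in bot.trace("top",t):
        if r["score"]<0.2: continue
        print(t,round(r["score"],2),[round(float(x)) for x in r["xy"]],int(r["mask"].sum()), fit(t,r["mask"],"top") if t in M else unproj([r["xy"]],0.04,"top")[0].round(3))
E
python3 - <<'E'
import cv2
im=cv2.imread('pics/top0.png'); c=im[120:310,120:450]; cv2.imwrite('pics/c0.png',cv2.resize(c,None,fx=2.4,fy=2.4,interpolation=cv2.INTER_CUBIC))
E
```

```text
choc1 0.96 [312, 183] 1184 ([np.float64(581.8), np.float64(5.4), np.float64(16.7)], np.float64(-0.0))
choc1 0.94 [197, 187] 1193 ([np.float64(641.6), np.float64(314.6), np.float64(-77.8)], np.float64(-0.0))
choc1 0.84 [260, 189] 1198 ([np.float64(578.3), np.float64(175.6), np.float64(91.7)], np.float64(-0.0))
jar1 0.96 [146, 193] 726 ([np.float64(706.1), np.float64(378.9), np.float64(-41.7)], np.float64(-0.0))
jar1 0.8 [417, 189] 730 ([np.float64(680.7), np.float64(-299.5), np.float64(-66.7)], np.float64(-0.0))
jar1 0.74 [420, 145] 748 ([np.float64(822.2), np.float64(-293.7), np.float64(-100.0)], np.float64(-0.0))
jar1 0.55 [141, 150] 727 ([np.float64(781.8), np.float64(422.0), np.float64(-33.3)], np.float64(-0.0))
spreader1 0.83 [343, 260] 623 ([np.float64(326.1), np.float64(-90.3), np.float64(114.7)], np.float64(-0.0))
spreader1 0.52 [417, 189] 734 ([np.float64(659.9), np.float64(-274.5), np.float64(-13.9)], np.float64(-0.0))
board 0.59 [278, 262] 2116 ([np.float64(430.7), np.float64(184.2), np.float64(83.3)], np.float64(-0.0))
board 0.21 [149, 190] 714 ([np.float64(525.5), np.float64(391.3), np.float64(33.3)], np.float64(-0.0))
tray 0.76 [152, 276] 5435 ([np.float64(566.7), np.float64(68.8), np.float64(325.9)], np.float64(-0.0))
mug 0.66 [212, 129] 1286 [0.771 0.172 0.04 ]
mug 0.23 [346, 261] 665 [ 0.444 -0.139  0.04 ]
ribbon_spool 0.96 [343, 127] 889 [ 0.766 -0.144  0.04 ]
tape_dispenser 0.63 [279, 128] 1416 [0.767 0.011 0.04 ]h.py:38: RuntimeWarning: overflow encountered in scalar negative
  return -(a&mb).sum()/max((a|mb).sum(),1)
```

View pics/c0.png

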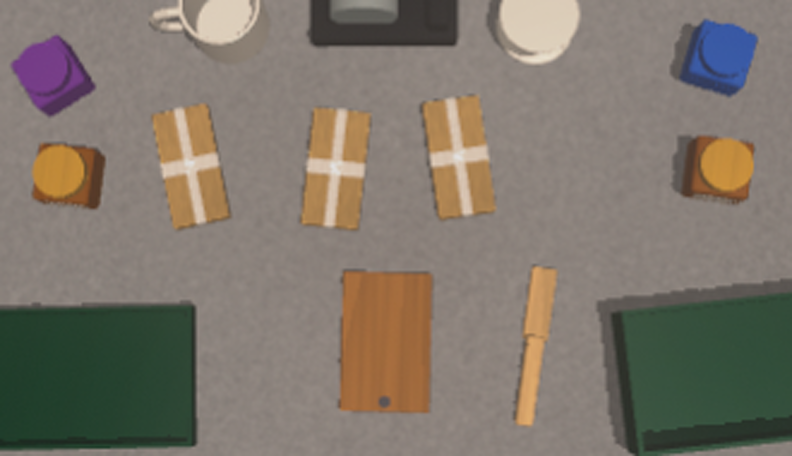

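```bash
sed -i 's/return -(a&mb).sum()\/max((a|mb).sum(),1)/return -float((a\&mb).sum())\/max(float((a|mb).sum()),1.)/; s/return \[round(x,1)/return [round(float(x),1)/' h.py
python3 - <<'E'
from h import *
import pickle
im=bot.camera("top")
d=[]
for t in ["choc1","jar1","spreader1","board","tray"]:
    for r in bot.trace("top",t):
        if r["score"]<0.3: continue
        f=fit(t,r["mask"],"top"); print(t,round(r["score"],2),[round(float(x)) for x in r["xy"]],f)
hsv=cv2.cvtColor(im,cv2.COLOR_RGB2HSV); g=((hsv[:,:,0]>50)&(hsv[:,:,0]<90)&(hsv[:,:,1]>90)); 
g2=g.copy(); g2[:,:360]=0; g2[:220]=0; g2[330:]=0
g2=cv2.morphologyEx(g2.astype(np.uint8),cv2.MORPH_CLOSE,np.ones((9,9)))
print(g2.sum(), fit("jar_box",g2,"top"))
g3=g.copy(); g3[:,:90]=0; g3[:,230:]=0; print(g3.sum(),fit("tray",g3,"top"))
E
```

```text
choc1 0.95 [198, 188] ([631.0, 208.7, 190.2], np.float64(0.961))
choc1 0.8 [313, 180] ([632.7, -64.0, 187.1], np.float64(0.959))
choc1 0.76 [259, 188] ([625.4, 60.9, 173.4], np.float64(0.956))
jar1 0.91 [142, 152] ([724.5, 348.9, 31.7], np.float64(0.917))
jar1 0.71 [419, 142] ([724.3, -327.9, -19.6], np.float64(0.957))
jar1 0.69 [149, 195] ([622.2, 331.6, 82.4], np.float64(0.931))
jar1 0.57 [418, 190] ([610.9, -321.1, 79.9], np.float64(0.946))
spreader1 0.96 [346, 262] ([438.8, -134.6, -9.9], np.float64(0.919))
board 0.89 [278, 260] ([448.3, 14.2, -2.4], np.float64(0.969))
tray 0.96 [156, 277] ([418.3, 318.3, 0.3], np.float64(0.987))
1108 ([444.3, -295.0, 168.3], np.float64(0.182))
4523 ([417.7, 319.9, 179.0], np.float64(0.823))
```

Run:
```python
from h import *
im=bot.camera("top")
for k in range(2):
  for t in ["jar_box","tray"]:
    for r in bot.trace("top",t):
        if r["score"]<0.1: continue
        f=fit(t,r["mask"],"top",yaws=[0]); print(t,round(r["score"],2),[round(float(x)) for x in r["xy"]],f)
R=im[:,:,0].astype(int);G=im[:,:,1].astype(int);B=im[:,:,2].astype(int)
g=((G>R+8)&(G>B)); g[:,:350]=0; g[:220]=0; g[330:]=0
g=cv2.morphologyEx(g.astype(np.uint8),cv2.MORPH_CLOSE,np.ones((9,9)))
print(g.sum(), fit("jar_box",g,"top",yaws=[0]))
g=((G>R+8)&(G>B)); g[:,:90]=0; g[:,230:]=0
g=cv2.morphologyEx(g.astype(np.uint8),cv2.MORPH_CLOSE,np.ones((9,9)))
print(g.sum(), fit("tray",g,"top",yaws=[0]))
# check overlays
v=im.copy(); prm=bot.camera_params("top")
for t,p in [("tray",(418,319,0)),("board",(448.3,14.2,-2.4)),("spreader1",(438.8,-134.6,-9.9)),("jar1",(622,331.6,82.4)),("jar1",(611,-321,80)),("choc1",(631,208.7,10.2)),("choc1",(632.7,-64,7)),("choc1",(625.4,60.9,-6.6)),("jar_box",fit("jar_box",g,"top",yaws=[0])[0]) if 0 else ("jar1",(611,-321,80))]:
    a=render(t,[p[0]/1e3,p[1]/1e3,np.radians(p[2])],0,prm)
    v=cv2.resize(v,(2240,1680)) if v.shape[0]==420 else v
    cs,_=cv2.findContours(a,cv2.RETR_EXTERNAL,cv2.CHAIN_APPROX_NONE); cv2.drawContours(v,cs,-1,(255,0,0),2)
c=v[480:1280,320:1800]; cv2.imwrite("pics/ov.png",cv2.resize(c,(800,432))[:,:,::-1])
```

```text
jar_box 0.79 [427, 277] ([410.2, -326.7, 4.6], np.float64(0.983))
jar_box 0.39 [343, 262] ([440.8, -125.5, 24.2], np.float64(0.092))
tray 0.8 [152, 276] ([418.4, 318.4, 0.2], np.float64(0.986))
jar_box 0.79 [427, 277] ([410.2, -326.7, 4.6], np.float64(0.983))
jar_box 0.39 [343, 262] ([440.8, -125.5, 24.2], np.float64(0.092))
tray 0.8 [152, 276] ([418.4, 318.4, 0.2], np.float64(0.986))
5917 ([410.0, -329.8, 4.9], np.float64(0.948))
5399 ([418.0, 319.7, 0.2], np.float64(0.974))
```

View pics/ov.png

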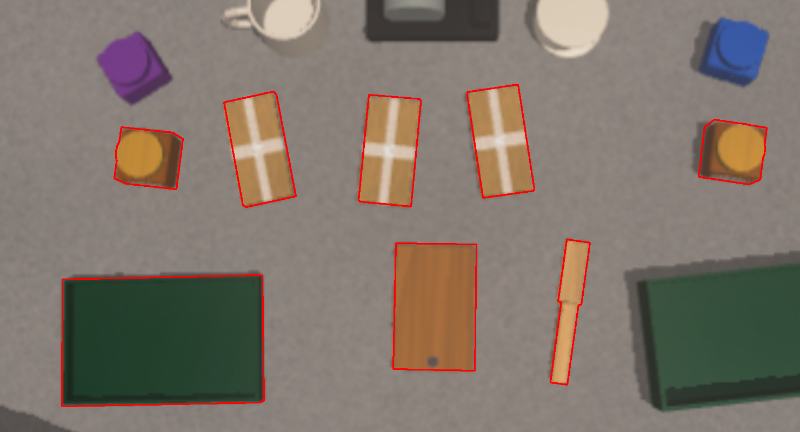

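Candidates in the top view:
- **Amber jars:** (148,193) and (420,190). The look-alikes are purple at (142,151) and blue at (420,143), which are not meant.
- **Chocolate boxes:** (198,188), (259,188) and (312,182).
- **Spreader:** only one, at (343,265).
- **Boxes:** the tray is on the left at (155,277) and the deep box on the right at (427,275).

The overlay crop confirms these fits. I'll start with the middle chocolate box.

```bash
python3 -m jog '[{"rotation":[0,0,1.4],"travel":[34,-37,-5],"jaw":1},{"rotation":[0,0,1.4],"travel":[34,-37,-5],"jaw":1},{"rotation":[0,0,1.4],"travel":[34,-37,-5],"jaw":1},{"rotation":[0,0,1.4],"travel":[34,-37,-5],"jaw":1},{"rotation":[0,0,1.4],"travel":[34,-37,-5],"jaw":1},{"rotation":[0,0,1.4],"travel":[34,-37,-5],"jaw":1},{"rotation":[0,0,1.4],"travel":[34,-37,-5],"jaw":1},{"rotation":[0,0,1.4],"travel":[34,-37,-5],"jaw":1}]' 60
python3 -m jog '[{"rotation":[0,0,1.4],"travel":[34,-37,-10],"jaw":1},{"rotation":[0,0,1.4],"travel":[34,-37,-10],"jaw":1},{"rotation":[0,0,1.4],"travel":[34,-37,-10],"jaw":1},{"rotation":[0,0,1.2],"travel":[34,-37,-10],"jaw":1},{"rotation":[0,0,0],"travel":[0,0,0],"jaw":1},{"rotation":[0,0,0],"travel":[0,0,0],"jaw":1}]'
python3 - <<'E'
from h import *
o=bot.get_obs(); print(o["q"].round(1),o["ee_pos"].round(4),o["tcp_rot"].round(2))
snap("wrist","w1"); snap("top","t1")
prm=bot.camera_params("wrist")
for r in bot.trace("wrist","choc1")[:3]:
    print(r["score"],r["xy"],fit("choc1",r["mask"],"wrist",yaws=[0],prm=prm))
E
```

```text
time: 2.2
ee_pos: [0.4901, 0.208, 0.1913]
tcp_rot: [-90.0, -0.0, 78.0]
wrist_force: [0.1, 0.9, -0.8]
opening: 0.0853
time: 2.95
ee_pos: [0.6249, 0.0614, 0.1512]
tcp_rot: [-90.0, -0.0, 83.3]
wrist_force: [-0.5, -0.1, 0.1]
opening: 0.0854
[ 5.6 14.9 12.6 87.7  0.  12.3] [0.6249 0.0614 0.1512] [-8.996e+01 -1.000e-02  8.332e+01]
0.96 [130.5, 211.8] ([632.9, -63.4, 7.2], np.float64(0.957))
0.89 [445.2, 174.4] ([630.0, 210.0, 11.1], np.float64(0.968))
0.86 [274.8, 187.5] ([624.5, 62.0, -6.7], np.float64(0.978))
```

View pics/w1.png

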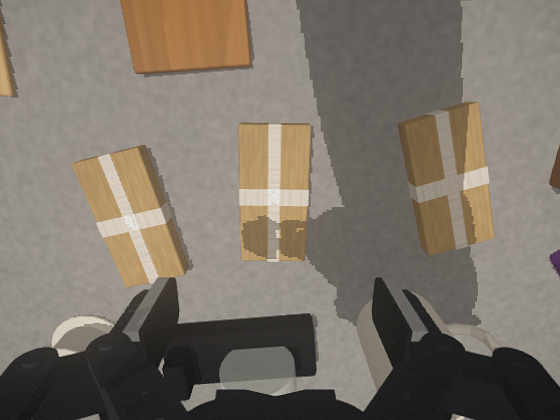

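```bash
python3 -m jog '[{"rotation":[0,0,0],"travel":[0,0,-40],"jaw":1},{"rotation":[0,0,0],"travel":[0,0,-40],"jaw":1},{"rotation":[0,0,0],"travel":[0,0,-40],"jaw":1},{"rotation":[0,0,0],"travel":[0,0,-20],"jaw":1},{"rotation":[0,0,0],"travel":[0,0,-11],"jaw":1},{"rotation":[0,0,0],"travel":[0,0,0],"jaw":0},{"rotation":[0,0,0],"travel":[0,0,0],"jaw":0},{"rotation":[0,0,0],"travel":[0,0,0],"jaw":-1}]' 50
python3 -m jog '[{"rotation":[0,0,0],"travel":[0,0,0],"jaw":-1},{"rotation":[0,0,0],"travel":[0,0,0],"jaw":-1},{"rotation":[0,0,0],"travel":[0,0,0],"jaw":-1},{"rotation":[0,0,0],"travel":[0,0,0],"jaw":-1}]'
python3 -m jog '[{"rotation":[0,0,0],"travel":[0,0,10],"jaw":-1},{"rotation":[0,0,0],"travel":[0,0,25],"jaw":-1},{"rotation":[0,0,0],"travel":[0,0,35],"jaw":-1},{"rotation":[0,0,0],"travel":[0,0,30],"jaw":-1},{"rotation":[0,0,0],"travel":[0,0,0],"jaw":-1},{"rotation":[0,0,0],"travel":[0,0,0],"jaw":-1}]'
python3 - <<'E'
from h import *
snap("wrist","w2"); snap("side","s2")
E
```

```text
time: 4.1
ee_pos: [0.6262, 0.0614, 0.0021]
tcp_rot: [-90.2, -0.0, 83.3]
wrist_force: [-0.1, 0.6, 6.4]
opening: 0.0565
time: 4.6
ee_pos: [0.6262, 0.0614, 0.0021]
tcp_rot: [-90.2, -0.0, 83.4]
wrist_force: [-0.8, -0.1, 7.8]
opening: 0.0569
time: 5.35
ee_pos: [0.6248, 0.0613, 0.0995]
tcp_rot: [-89.9, 0.0, 83.3]
wrist_force: [-0.9, -0.6, -2.4]
opening: 0.0569
```

View pics/w2.png

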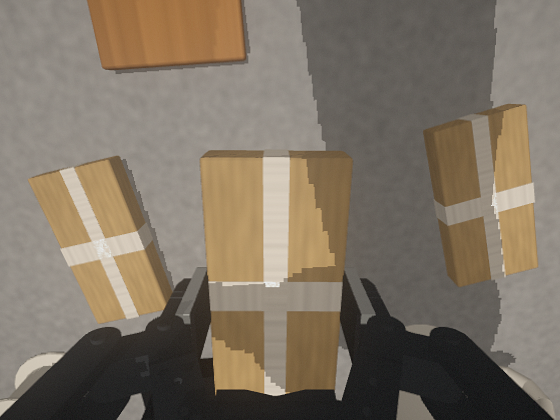

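View pics/s2.png

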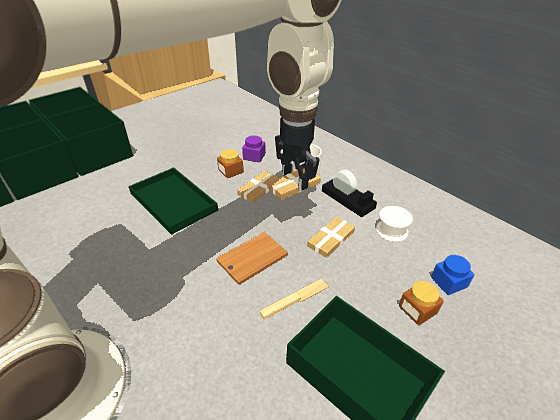

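```bash
python3 -m jog '[{"rotation":[0,0,1.1],"travel":[-44,-12,0],"jaw":-1},{"rotation":[0,0,1.1],"travel":[-44,-12,0],"jaw":-1},{"rotation":[0,0,1.1],"travel":[-44,-12,0],"jaw":-1},{"rotation":[0,0,1.0],"travel":[-44,-11,0],"jaw":-1},{"rotation":[0,0,0],"travel":[0,0,0],"jaw":-1},{"rotation":[0,0,0],"travel":[0,0,0],"jaw":-1}]'
python3 - <<'E'
from h import *
snap("wrist","w3"); im=snap("top","t3")
print(bot.get_obs()["ee_pos"])
for r in bot.trace("wrist","choc1")[:3]:
    print(r["score"],r["xy"],fit("choc1",r["mask"],"wrist",yaws=[0],z=.098))
E
```

```text
time: 6.2
ee_pos: [0.4493, 0.0143, 0.1]
tcp_rot: [-90.0, -0.0, 87.6]
wrist_force: [0.9, -0.3, -1.3]
opening: 0.0567
[0.44968077 0.01448342 0.0999652 ]
0.82 [522.8, 358.8] ([475.9, 186.3, -47.2], np.float64(0.518))
0.8 [274.7, 261.8] ([448.2, 15.1, -2.7], np.float64(0.934))
0.66 [209.1, 368.8] ([555.7, -37.4, -38.3], np.float64(0.083))
```

View pics/w3.png

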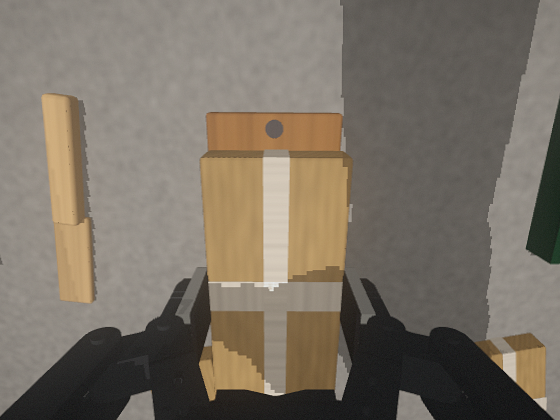

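The box sits at (275,270), well aligned over the board.

```bash
python3 -m jog '[{"rotation":[0,0,0],"travel":[-1,0,-30],"jaw":-1},{"rotation":[0,0,0],"travel":[0,0,-30],"jaw":-1},{"rotation":[0,0,0],"travel":[0,0,-15],"jaw":-1},{"rotation":[0,0,0],"travel":[0,0,-6],"jaw":-1},{"rotation":[0,0,0],"travel":[0,0,-3],"jaw":-1},{"rotation":[0,0,0],"travel":[0,0,-2],"jaw":-1},{"rotation":[0,0,0],"travel":[0,0,0],"jaw":-1}]'
```

```text
time: 7.22
ee_pos: [0.4484, 0.0143, 0.0147]
tcp_rot: [-90.0, -0.0, 87.6]
wrist_force: [-0.5, 1.0, -2.3]
opening: 0.0568
```

```bash
python3 -m jog '[{"rotation":[0,0,0],"travel":[0,0,-1.5],"jaw":-1},{"rotation":[0,0,0],"travel":[0,0,0],"jaw":-1}]'; python3 -m jog '[{"rotation":[0,0,0],"travel":[0,0,0],"jaw":0.5},{"rotation":[0,0,0],"travel":[0,0,0],"jaw":0.6},{"rotation":[0,0,0],"travel":[0,0,0],"jaw":0.6},{"rotation":[0,0,0],"travel":[0,0,0],"jaw":0.7}]'
python3 -m jog '[{"rotation":[0,0,0],"travel":[0,0,20],"jaw":0.7},{"rotation":[0,0,0],"travel":[0,0,40],"jaw":1},{"rotation":[0,0,1],"travel":[45,-20,45],"jaw":1},{"rotation":[0,0,2],"travel":[45,-20,0],"jaw":1},{"rotation":[0,0,3],"travel":[45,-20,0],"jaw":1},{"rotation":[0,0,3.6],"travel":[48,-18,0],"jaw":1},{"rotation":[0,0,0],"travel":[0,0,0],"jaw":1},{"rotation":[0,0,0],"travel":[0,0,0],"jaw":1}]'
python3 - <<'E'
from h import *
snap("wrist","w4"); im=snap("top","t4")
print(bot.get_obs()["ee_pos"])
for r in bot.trace("wrist","choc1")[:3]:
    print(r["score"],r["xy"],fit("choc1",r["mask"],"wrist",yaws=[0]))
for r in bot.trace("top","choc1")[:4]:
    print(r["score"],r["xy"],fit("choc1",r["mask"],"top",yaws=[0],z=0.012),fit("choc1",r["mask"],"top",yaws=[0],z=0))
E
```

```text
time: 7.48
ee_pos: [0.4485, 0.0144, 0.0141]
tcp_rot: [-90.1, -0.0, 87.7]
wrist_force: [-3.4, -0.5, 8.4]
opening: 0.0568
time: 7.98
ee_pos: [0.4481, 0.0143, 0.0127]
tcp_rot: [-90.0, -0.0, 87.6]
wrist_force: [-0.3, 0.7, -0.2]
opening: 0.0726
time: 8.98
ee_pos: [0.6278, -0.0623, 0.1144]
tcp_rot: [-89.9, -0.0, 97.2]
wrist_force: [1.1, 0.9, -0.1]
opening: 0.0852
[ 0.62761175 -0.06204414  0.11550544]
0.81 [430.5, 22.7] ([444.7, 20.4, -2.7], np.float64(0.962))
0.6 [272.5, 208.8] ([632.8, -63.8, 6.9], np.float64(0.985))
0.45 [557.6, 305.5] ([663.1, 216.6, 18.8], np.float64(0.248))
0.77 [197.8, 187.2] ([629.3, 207.4, 12.2], np.float64(0.956)) ([631.3, 209.6, 11.4], np.float64(0.955))
0.76 [271.4, 253.2] ([453.5, 45.3, 10.5], np.float64(0.146)) ([452.1, 43.3, -3.2], np.float64(0.149))
```

View pics/t4.png

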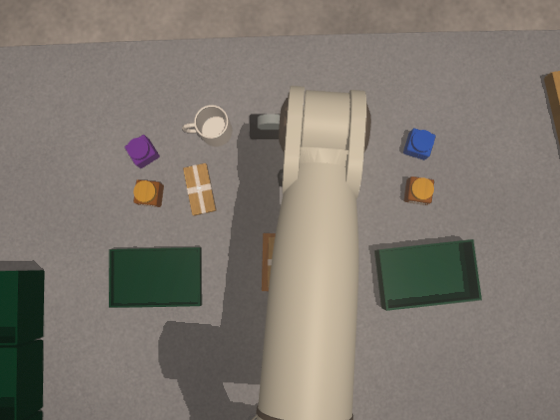

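```bash
python3 -m jog '[{"rotation":[0,0,-0.3],"travel":[5,-1.7,-30],"jaw":1},{"rotation":[0,0,0],"travel":[0,0,-40],"jaw":1},{"rotation":[0,0,0],"travel":[0,0,-25],"jaw":1},{"rotation":[0,0,0],"travel":[0,0,-12],"jaw":1},{"rotation":[0,0,0],"travel":[0,0,-5],"jaw":0.5},{"rotation":[0,0,0],"travel":[0,0,0],"jaw":0},{"rotation":[0,0,0],"travel":[0,0,0],"jaw":-1},{"rotation":[0,0,0],"travel":[0,0,0],"jaw":-1}]' 50
python3 -m jog '[{"rotation":[0,0,0],"travel":[0,0,0],"jaw":-1},{"rotation":[0,0,0],"travel":[0,0,0],"jaw":-1},{"rotation":[0,0,0],"travel":[0,0,0],"jaw":-1}]'
```

```text
time: 10.18
ee_pos: [0.6338, -0.0641, 0.004]
tcp_rot: [-90.1, 0.0, 97.0]
wrist_force: [-1.0, -0.4, 3.6]
opening: 0.0564
time: 10.55
ee_pos: [0.6338, -0.0641, 0.0039]
tcp_rot: [-90.1, 0.0, 96.9]
wrist_force: [-1.1, -0.2, 6.1]
opening: 0.0562
```

```bash
python3 -m jog '[{"rotation":[0,0,0],"travel":[0,0,10],"jaw":-1},{"rotation":[0,0,0],"travel":[0,0,30],"jaw":-1},{"rotation":[0,0,0],"travel":[0,0,40],"jaw":-1},{"rotation":[0,0,-2.4],"travel":[-46,20,20],"jaw":-1},{"rotation":[0,0,-2.4],"travel":[-46,20,0],"jaw":-1},{"rotation":[0,0,-2.3],"travel":[-46,19,0],"jaw":-1},{"rotation":[0,0,-2.3],"travel":[-46,19,0],"jaw":-1},{"rotation":[0,0,0],"travel":[0,0,0],"jaw":-1}]'
python3 -m jog '[{"rotation":[0,0,0],"travel":[0,0,0],"jaw":-1}]'
python3 - <<'E'
from h import *
snap("wrist","w5")
z=bot.get_obs()["ee_pos"]; print(z)
for r in bot.trace("wrist","choc1")[:3]:
    print(r["score"],r["xy"],fit("choc1",r["mask"],"wrist",yaws=[0],z=z[2]-.004))
E
```

```text
time: 11.55
ee_pos: [0.4469, 0.0147, 0.1035]
tcp_rot: [-90.0, -0.0, 87.6]
wrist_force: [0.6, 0.7, -1.8]
opening: 0.0563
time: 11.68
ee_pos: [0.4498, 0.0139, 0.1036]
tcp_rot: [-90.1, 0.0, 87.6]
wrist_force: [0.4, -0.6, -1.8]
opening: 0.0567
[0.45004143 0.01371725 0.10333825]
0.94 [276.9, 137.0] ([326.0, 11.6, -3.3], np.float64(0.089))
0.66 [274.2, 262.1] ([449.2, 14.4, -2.4], np.float64(0.945))
0.6 [519.1, 354.3] ([475.8, 184.5, -46.3], np.float64(0.495))
```

View pics/w5.png

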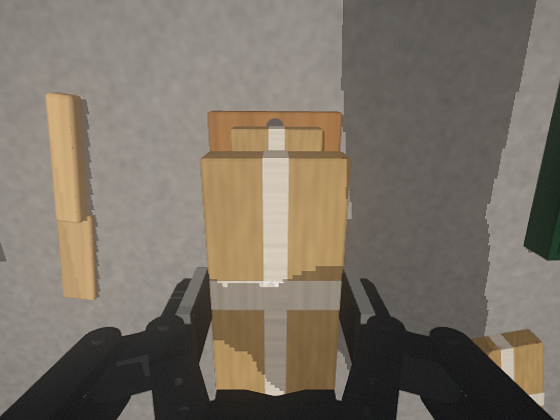

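```bash
python3 -m jog '[{"rotation":[0,0,0],"travel":[-1,0,-30],"jaw":-1},{"rotation":[0,0,0],"travel":[0,0,-25],"jaw":-1},{"rotation":[0,0,0],"travel":[0,0,-9],"jaw":-1},{"rotation":[0,0,0],"travel":[0,0,-4],"jaw":-1},{"rotation":[0,0,0],"travel":[0,0,-1.5],"jaw":-1},{"rotation":[0,0,0],"travel":[0,0,-1],"jaw":-1},{"rotation":[0,0,0],"travel":[0,0,0],"jaw":-1}]'
```

```text
time: 12.65
ee_pos: [0.4489, 0.0139, 0.0339]
tcp_rot: [-90.1, 0.0, 87.5]
wrist_force: [-2.1, -1.0, 4.9]
opening: 0.0565
```

```bash
python3 -m jog '[{"rotation":[0,0,0],"travel":[0,0,0],"jaw":0.5},{"rotation":[0,0,0],"travel":[0,0,0],"jaw":0.6},{"rotation":[0,0,0],"travel":[0,0,0],"jaw":0.7},{"rotation":[0,0,0],"travel":[0,0,0],"jaw":0.7},{"rotation":[0,0,0],"travel":[0,0,25],"jaw":0.7},{"rotation":[0,0,0],"travel":[0,0,40],"jaw":1},{"rotation":[0,0,2],"travel":[30,32,20],"jaw":1},{"rotation":[0,0,2],"travel":[30,33,0],"jaw":1}]'
python3 -m jog '[{"rotation":[0,0,2.4],"travel":[30,32,0],"jaw":1},{"rotation":[0,0,2.4],"travel":[30,33,0],"jaw":1},{"rotation":[0,0,2.3],"travel":[30,33,0],"jaw":1},{"rotation":[0,0,2.3],"travel":[32,32,0],"jaw":1},{"rotation":[0,0,0],"travel":[0,0,0],"jaw":1},{"rotation":[0,0,0],"travel":[0,0,0],"jaw":1}]'
python3 - <<'E'
from h import *
snap("wrist","w6"); snap("top","t6")
z=bot.get_obs(); print(z["ee_pos"],z["tcp_rot"])
for r in bot.trace("wrist","choc1")[:3]:
    print(r["score"],r["xy"],fit("choc1",r["mask"],"wrist",yaws=[0]))
for t in ["choc1","jar1"]:
  for r in bot.trace("top",t)[:4]:
    print(t,r["score"],r["xy"],fit(t,r["mask"],"top",yaws=[0],z=0.03 if t=="choc1" else 0))
E
```

```text
time: 13.65
ee_pos: [0.5101, 0.0797, 0.1198]
tcp_rot: [-90.2, -0.0, 91.6]
wrist_force: [0.3, -0.1, 0.4]
opening: 0.0857
time: 14.4
ee_pos: [0.6299, 0.2087, 0.1169]
tcp_rot: [-89.9, 0.0, 100.9]
wrist_force: [0.9, -0.6, -0.5]
opening: 0.0854
[0.62988847 0.20824337 0.1177923 ] [-9.00063942e+01  3.11785833e-03  1.00905317e+02]
0.82 [275.1, 201.7] ([630.6, 208.9, 10.8], np.float64(0.986))
choc1 0.98 [202.7, 193.1] ([617.1, 200.4, 27.9], np.float64(0.537))
choc1 0.89 [280.4, 260.8] ([448.2, 15.2, -1.4], np.float64(0.965))
jar1 0.88 [420.5, 143.5] ([723.8, -328.9, -19.9], np.float64(0.931))
jar1 0.87 [415.2, 189.4] ([611.0, -321.1, -10.0], np.float64(0.922))
```

View pics/t6.png

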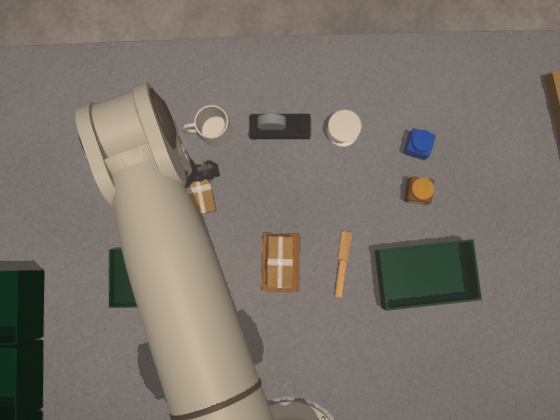

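```bash
python3 -m jog '[{"rotation":[0,0,0],"travel":[0.7,0.5,-40],"jaw":1},{"rotation":[0,0,0],"travel":[0,0,-40],"jaw":1},{"rotation":[0,0,0],"travel":[0,0,-20],"jaw":1},{"rotation":[0,0,0],"travel":[0,0,-10],"jaw":1},{"rotation":[0,0,0],"travel":[0,0,-5],"jaw":0.5},{"rotation":[0,0,0],"travel":[0,0,0],"jaw":0},{"rotation":[0,0,0],"travel":[0,0,0],"jaw":-1},{"rotation":[0,0,0],"travel":[0,0,0],"jaw":-1}]' 50
python3 -m jog '[{"rotation":[0,0,0],"travel":[0,0,0],"jaw":-1},{"rotation":[0,0,0],"travel":[0,0,0],"jaw":-1},{"rotation":[0,0,0],"travel":[0,0,0],"jaw":-1}]'
```

```text
time: 15.65
ee_pos: [0.6315, 0.2096, 0.0035]
tcp_rot: [-90.1, -0.0, 101.0]
wrist_force: [-0.6, -1.1, 3.4]
opening: 0.0565
time: 16.02
ee_pos: [0.6315, 0.2096, 0.0035]
tcp_rot: [-90.1, -0.0, 100.9]
wrist_force: [0.0, 0.1, 6.6]
opening: 0.0564
```

```bash
python3 -m jog '[{"rotation":[0,0,0],"travel":[0,0,10],"jaw":-1},{"rotation":[0,0,0],"travel":[0,0,30],"jaw":-1},{"rotation":[0,0,0],"travel":[0,0,40],"jaw":-1},{"rotation":[0,0,-2.2],"travel":[-30,-32,35],"jaw":-1},{"rotation":[0,0,-2.2],"travel":[-30,-33,0],"jaw":-1},{"rotation":[0,0,-2.2],"travel":[-30,-33,0],"jaw":-1},{"rotation":[0,0,-2.2],"travel":[-30,-33,0],"jaw":-1},{"rotation":[0,0,-2.2],"travel":[-30,-32,0],"jaw":-1}]'
python3 -m jog '[{"rotation":[0,0,-2.2],"travel":[-32,-32,0],"jaw":-1},{"rotation":[0,0,0],"travel":[0,0,0],"jaw":-1},{"rotation":[0,0,0],"travel":[0,0,0],"jaw":-1}]'
python3 - <<'E'
from h import *
snap("wrist","w7")
z=bot.get_obs()["ee_pos"]; print(z)
for r in bot.trace("wrist","choc1")[:3]:
    print(r["score"],r["xy"],fit("choc1",r["mask"],"wrist",yaws=[0],z=z[2]-.004))
E
```

```text
time: 17.02
ee_pos: [0.4797, 0.0454, 0.1177]
tcp_rot: [-90.0, 0.0, 89.9]
wrist_force: [1.1, -1.0, -1.2]
opening: 0.0566
time: 17.4
ee_pos: [0.4493, 0.0144, 0.1179]
tcp_rot: [-90.1, -0.0, 87.7]
wrist_force: [0.5, 0.6, -2.1]
opening: 0.0562
[0.44943628 0.01470206 0.11772494]
0.7 [272.5, 142.5] ([325.8, 17.4, -1.5], np.float64(0.078))
0.7 [275.9, 124.6] ([318.6, 28.9, -2.4], np.float64(0.017))
0.62 [275.2, 262.5] ([448.5, 15.6, -2.1], np.float64(0.944))
```

View pics/w7.png

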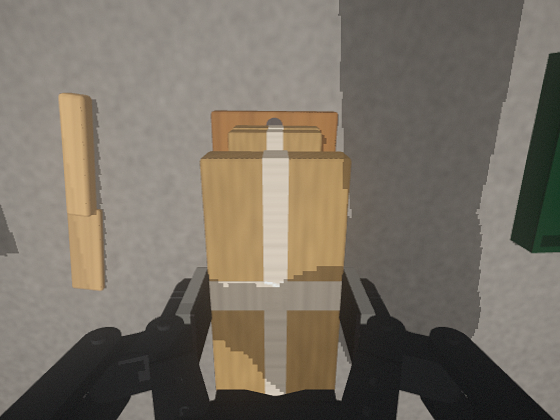

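```bash
python3 -m jog '[{"rotation":[0,0,0],"travel":[0,-0.5,-30],"jaw":-1},{"rotation":[0,0,0],"travel":[0,0,-22],"jaw":-1},{"rotation":[0,0,0],"travel":[0,0,-9],"jaw":-1},{"rotation":[0,0,0],"travel":[0,0,-4],"jaw":-1},{"rotation":[0,0,0],"travel":[0,0,-1],"jaw":-1},{"rotation":[0,0,0],"travel":[0,0,-1],"jaw":-1},{"rotation":[0,0,0],"travel":[0,0,0],"jaw":-1}]'
```

```text
time: 18.38
ee_pos: [0.4495, 0.014, 0.0514]
tcp_rot: [-90.1, -0.0, 87.8]
wrist_force: [-2.0, 0.5, 4.1]
opening: 0.0567
```

```bash
python3 -m jog '[{"rotation":[0,0,0],"travel":[0,0,0],"jaw":0.5},{"rotation":[0,0,0],"travel":[0,0,0],"jaw":0.6},{"rotation":[0,0,0],"travel":[0,0,0],"jaw":0.7},{"rotation":[0,0,0],"travel":[0,0,0],"jaw":0.7},{"rotation":[0,0,0],"travel":[0,0,25],"jaw":0.7},{"rotation":[0,0,0],"travel":[0,0,45],"jaw":0.7},{"rotation":[0,0,-2],"travel":[-5,-36,0],"jaw":0.5},{"rotation":[0,0,-2],"travel":[-5,-36,0],"jaw":0.5}]'
python3 -m jog '[{"rotation":[0,0,-1],"travel":[-5,-36,0],"jaw":0.2},{"rotation":[0,0,0],"travel":[0,-38,0],"jaw":0.2},{"rotation":[0,0,0],"travel":[0,0,0],"jaw":0.2},{"rotation":[0,0,0],"travel":[0,0,0],"jaw":0.2}]'
python3 - <<'E'
from h import *
snap("wrist","w8"); snap("top","t8")
z=bot.get_obs(); print(z["ee_pos"],z["tcp_rot"])
for c in ["wrist","top"]:
  for r in bot.trace(c,"spreader1")[:2]:
    print(r["score"],r["xy"],fit("spreader1",r["mask"],c,yaws=[0]))
E
```

```text
time: 19.38
ee_pos: [0.4392, -0.0587, 0.1211]
tcp_rot: [-90.1, 0.0, 83.8]
wrist_force: [-0.2, 0.0, -0.4]
opening: 0.0644
time: 19.88
ee_pos: [0.4339, -0.1319, 0.1203]
tcp_rot: [-90.0, -0.0, 82.7]
wrist_force: [0.9, -0.4, -0.2]
opening: 0.0512
[ 0.43401172 -0.13137124  0.12043948] [-8.99930949e+01 -1.05482105e-02  8.27994461e+01]
0.88 [273.0, 215.4] ([439.8, -133.9, -9.7], np.float64(0.96))
```

View pics/w8.png

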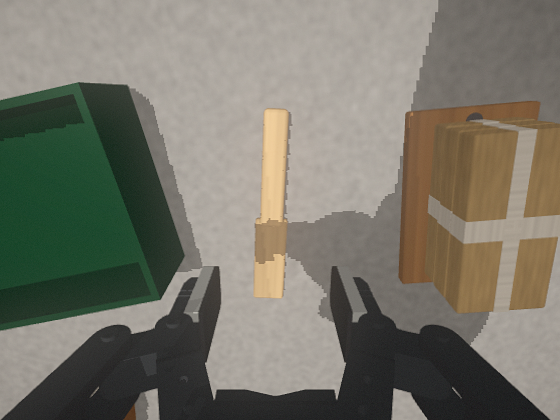

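View pics/t8.png

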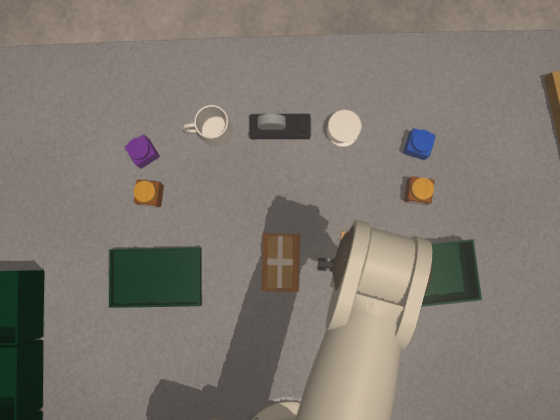

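```bash
python3 -m jog '[{"rotation":[0,0,-2.5],"travel":[-8,0,-40],"jaw":0.2},{"rotation":[0,0,0],"travel":[0,0,-40],"jaw":0.2},{"rotation":[0,0,0],"travel":[0,0,-20],"jaw":0.2},{"rotation":[0,0,0],"travel":[0,0,-11],"jaw":0.2},{"rotation":[0,0,0],"travel":[0,0,-5],"jaw":0},{"rotation":[0,0,0],"travel":[0,0,0],"jaw":-0.4},{"rotation":[0,0,0],"travel":[0,0,0],"jaw":-1},{"rotation":[0,0,0],"travel":[0,0,0],"jaw":-1}]' 40
python3 -m jog '[{"rotation":[0,0,0],"travel":[0,0,0],"jaw":-1},{"rotation":[0,0,0],"travel":[0,0,0],"jaw":-1},{"rotation":[0,0,0],"travel":[0,0,0],"jaw":-1}]'
python3 -m jog '[{"rotation":[0,0,0],"travel":[0,0,10],"jaw":-1},{"rotation":[0,0,0],"travel":[0,0,40],"jaw":-1},{"rotation":[0,0,0],"travel":[0,0,45],"jaw":-1},{"rotation":[0,0,0],"travel":[0,0,45],"jaw":-1},{"rotation":[0,0,0],"travel":[0,0,0],"jaw":-1}]'
python3 - <<'E'
from h import *
snap("wrist","w9")
E
```

```text
time: 21.08
ee_pos: [0.4266, -0.1323, 0.0053]
tcp_rot: [-90.1, 0.0, 80.2]
wrist_force: [-0.2, 0.3, 5.4]
opening: 0.0167
time: 21.45
ee_pos: [0.4266, -0.1323, 0.0053]
tcp_rot: [-90.1, 0.0, 80.2]
wrist_force: [-0.5, 0.8, 6.7]
opening: 0.017
time: 22.08
ee_pos: [0.4275, -0.1326, 0.1484]
tcp_rot: [-90.3, 0.0, 80.2]
wrist_force: [0.2, 0.6, 0.1]
opening: 0.0165
```

View pics/w9.png

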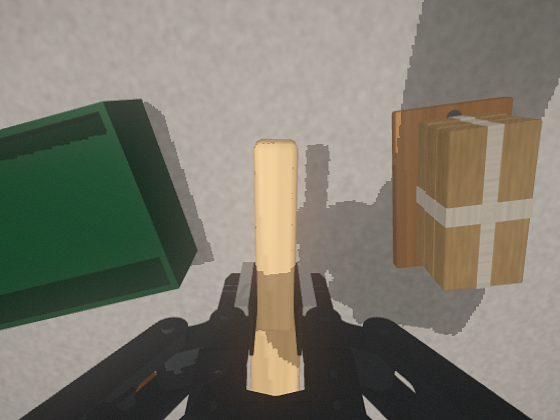

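```bash
python3 -m jog '[{"rotation":[0,0,-6.7],"travel":[-1,39,0],"jaw":-1},{"rotation":[0,0,-6.7],"travel":[-1,39,0],"jaw":-1},{"rotation":[0,0,-6.7],"travel":[-1,39,0],"jaw":-1},{"rotation":[0,0,-6.7],"travel":[-1,39,0],"jaw":-1},{"rotation":[0,0,-6.7],"travel":[-1,39,0],"jaw":-1},{"rotation":[0,0,-6.7],"travel":[-1,39,0],"jaw":-1},{"rotation":[0,0,-6.7],"travel":[-1,39,0],"jaw":-1},{"rotation":[0,0,-6.7],"travel":[-1,39,0],"jaw":-1}]'
python3 -m jog '[{"rotation":[0,0,-6.7],"travel":[-1,39,0],"jaw":-1},{"rotation":[0,0,-6.7],"travel":[0,38,0],"jaw":-1},{"rotation":[0,0,-6.7],"travel":[0,38,0],"jaw":-1},{"rotation":[0,0,-6.6],"travel":[0,38,0],"jaw":-1},{"rotation":[0,0,0],"travel":[0,0,0],"jaw":-1},{"rotation":[0,0,0],"travel":[0,0,0],"jaw":-1}]'
python3 - <<'E'
from h import *
snap("wrist","w10")
o=bot.get_obs(); print(o["ee_pos"],o["q"].round(1))
E
```

```text
time: 23.12
ee_pos: [0.4171, 0.1809, 0.1431]
tcp_rot: [-90.0, 0.1, 26.4]
wrist_force: [0.5, 0.5, -0.1]
opening: 0.0168
time: 23.88
ee_pos: [0.4165, 0.3323, 0.1433]
tcp_rot: [-90.1, 0.1, 0.0]
wrist_force: [-0.8, -0.4, -0.6]
opening: 0.0167
[0.41665157 0.33206857 0.14365643] [ 38.6   1.8  -2.9  85.3  -0.  128.6]
```

View pics/w10.png

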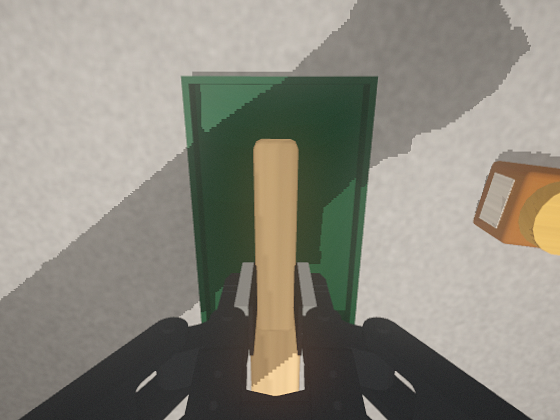

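```bash
python3 -m jog '[{"rotation":[0,0,0],"travel":[1,0.5,-45],"jaw":-1},{"rotation":[0,0,0],"travel":[0,0,-45],"jaw":-1},{"rotation":[0,0,0],"travel":[0,0,-25],"jaw":-1},{"rotation":[0,0,0],"travel":[0,0,-12],"jaw":-1},{"rotation":[0,0,0],"travel":[0,0,-4],"jaw":-1},{"rotation":[0,0,0],"travel":[0,0,-2],"jaw":-1},{"rotation":[0,0,0],"travel":[0,0,0],"jaw":-1}]'
```

```text
time: 24.8
ee_pos: [0.4184, 0.3337, 0.0123]
tcp_rot: [-90.0, -0.1, -0.0]
wrist_force: [0.4, -0.1, -1.2]
opening: 0.017
```

```bash
python3 -m jog '[{"rotation":[0,0,0],"travel":[0,0,-1.5],"jaw":-1},{"rotation":[0,0,0],"travel":[0,0,0],"jaw":-0.4},{"rotation":[0,0,0],"travel":[0,0,0],"jaw":-0.2},{"rotation":[0,0,0],"travel":[0,0,0],"jaw":-0.2},{"rotation":[0,0,0],"travel":[0,0,30],"jaw":-0.2},{"rotation":[0,0,0],"travel":[0,0,60],"jaw":0.5},{"rotation":[0,0,0],"travel":[0,0,60],"jaw":1},{"rotation":[0,0,0],"travel":[0,0,0],"jaw":1}]'
python3 - <<'E'
from h import *
snap("wrist","w11"); snap("top","t11"); snap("side","s11")
o=bot.get_obs(); print(o["ee_pos"],o["q"].round(1))
for c in ["wrist","top"]:
  for r in bot.trace(c,"spreader1")[:2]:
    print(c,r["score"],r["xy"],fit("spreader1",r["mask"],c,yaws=[-90],z=.005))
for c in ["wrist","top"]:
  for r in bot.trace(c,"jar1")[:4]:
    print(c,r["score"],r["xy"],fit("jar1",r["mask"],c,z=0))
E
```

```text
time: 25.8
ee_pos: [0.4196, 0.3348, 0.1653]
tcp_rot: [-89.7, -0.4, -0.0]
wrist_force: [-0.3, -0.8, -0.9]
opening: 0.085
[0.41776122 0.33322486 0.15913697] [ 38.6   2.   -1.   87.   -0.  128.6]
wrist 0.76 [274.4, 212.8] ([414.9, 320.1, -90.1], np.float64(0.921))
top 0.75 [160.5, 277.4] ([417.4, 321.7, -90.4], np.float64(0.891))
wrist 0.82 [513.5, 202.8] ([615.7, 331.3, -12.9], np.float64(0.935))
top 0.86 [148.3, 192.1] ([622.4, 333.2, 75.7], np.float64(0.863))
top 0.86 [417.2, 143.6] ([723.9, -328.0, 69.7], np.float64(0.951))
top 0.7 [140.1, 148.6] ([725.3, 348.4, 35.2], np.float64(0.897))
top 0.61 [419.1, 190.7] ([611.1, -321.4, 80.6], np.float64(0.952))
```

View pics/w11.png

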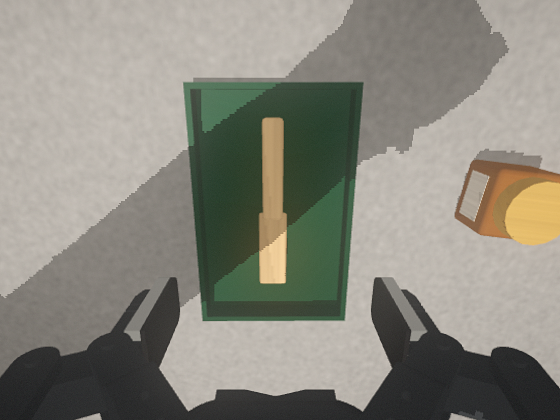

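View pics/s11.png

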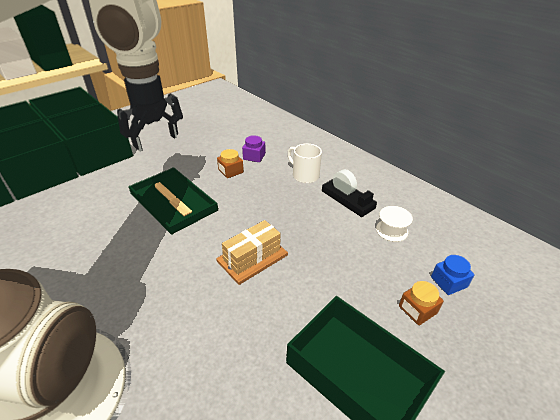

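```bash
python3 -m jog '[{"rotation":[0,0,10],"travel":[25,0,0],"jaw":1},{"rotation":[0,0,10],"travel":[25,0,0],"jaw":1},{"rotation":[0,0,10],"travel":[25,0,0],"jaw":1},{"rotation":[0,0,10],"travel":[25,0,0],"jaw":1},{"rotation":[0,0,10],"travel":[25,0,0],"jaw":1},{"rotation":[0,0,10],"travel":[25,0,0],"jaw":1},{"rotation":[0,0,10],"travel":[25,0,0],"jaw":1},{"rotation":[0,0,10],"travel":[27,0,0],"jaw":1}]'
python3 -m jog '[{"rotation":[0,0,0],"travel":[0,0,0],"jaw":1},{"rotation":[0,0,0],"travel":[0,0,0],"jaw":1}]'
python3 - <<'E'
from h import *
snap("wrist","w12"); snap("top","t12")
o=bot.get_obs(); print(o["ee_pos"],o["tcp_rot"],o["q"].round(1))
for c in ["wrist"]:
  for r in bot.trace(c,"jar1")[:4]:
    print(c,r["score"],r["xy"],fit("jar1",r["mask"],c,z=0))
E
```

```text
time: 27.15
ee_pos: [0.6205, 0.3332, 0.1589]
tcp_rot: [-89.9, 0.1, 80.3]
wrist_force: [-0.0, 0.9, 0.8]
opening: 0.0854
time: 27.4
ee_pos: [0.6194, 0.3333, 0.1591]
tcp_rot: [-89.9, 0.0, 79.8]
wrist_force: [-0.1, -0.3, 1.0]
opening: 0.0854
[0.61925006 0.3334966  0.15996564] [-8.99801706e+01  8.00970120e-03  7.98761724e+01] [28.3 26.3 28.1 91.8  0.  38.4]
wrist 0.6 [313.5, 304.2] ([726.2, 349.2, 27.5], np.float64(0.946))
wrist 0.57 [273.0, 203.1] ([621.9, 331.6, -6.1], np.float64(0.941))
wrist 0.43 [179.7, 364.6] ([806.7, 200.0, 56.3], np.float64(0.388))
```

View pics/w12.png

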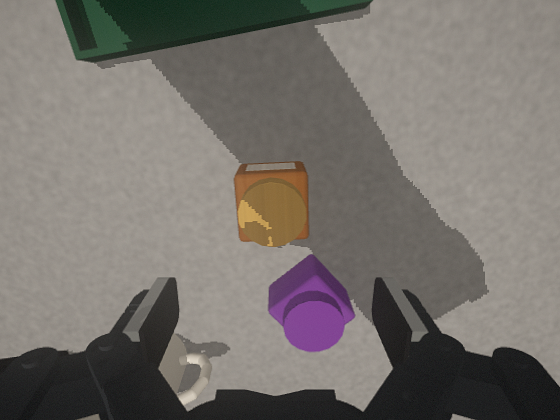

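```bash
python3 -m jog '[{"rotation":[0,0,3],"travel":[2.5,-1.6,-40],"jaw":1},{"rotation":[0,0,0],"travel":[0,0,-40],"jaw":1},{"rotation":[0,0,0],"travel":[0,0,-35],"jaw":1},{"rotation":[0,0,0],"travel":[0,0,-20],"jaw":1},{"rotation":[0,0,0],"travel":[0,0,-11],"jaw":1},{"rotation":[0,0,0],"travel":[0,0,0],"jaw":0.4},{"rotation":[0,0,0],"travel":[0,0,0],"jaw":0.2},{"rotation":[0,0,0],"travel":[0,0,0],"jaw":-1}]' 60
python3 -m jog '[{"rotation":[0,0,0],"travel":[0,0,0],"jaw":-1},{"rotation":[0,0,0],"travel":[0,0,0],"jaw":-1},{"rotation":[0,0,0],"travel":[0,0,0],"jaw":-1},{"rotation":[0,0,0],"travel":[0,0,0],"jaw":-1}]'
python3 -m jog '[{"rotation":[0,0,0],"travel":[0,0,10],"jaw":-1},{"rotation":[0,0,0],"travel":[0,0,30],"jaw":-1},{"rotation":[0,0,0],"travel":[0,0,40],"jaw":-1},{"rotation":[0,0,0],"travel":[0,0,40],"jaw":-1},{"rotation":[0,0,0],"travel":[0,0,30],"jaw":-1},{"rotation":[0,0,0],"travel":[0,0,0],"jaw":-1}]'
python3 - <<'E'
from h import *
snap("wrist","w13"); snap("top","t13")
o=bot.get_obs(); print(o["ee_pos"],o["tcp_rot"],o["q"].round(1))
for r in bot.trace("top","jar1")[:5]:
    print(r["score"],r["xy"],fit("jar1",r["mask"],"top",z=0))
E
```

```text
time: 28.55
ee_pos: [0.6233, 0.3322, 0.0157]
tcp_rot: [-90.1, -0.1, 82.9]
wrist_force: [-1.0, 0.4, 4.7]
opening: 0.0571
time: 29.05
ee_pos: [0.6233, 0.3322, 0.0157]
tcp_rot: [-90.1, -0.1, 82.9]
wrist_force: [-0.2, 0.2, 6.6]
opening: 0.0571
time: 29.8
ee_pos: [0.6234, 0.3323, 0.1669]
tcp_rot: [-90.2, -0.2, 82.9]
wrist_force: [-0.2, 0.2, -2.9]
opening: 0.0572
[0.62231698 0.33169548 0.16269577] [-8.99434238e+01  3.59504842e-02  8.29462428e+01] [28.1 26.7 29.  92.3  0.  35.1]
0.94 [143.0, 151.2] ([723.4, 347.7, 35.3], np.float64(0.885))
0.76 [418.3, 191.8] ([611.1, -321.4, 80.6], np.float64(0.947))
0.58 [125.5, 193.3] ([628.4, 381.7, 60.6], np.float64(0.405))
0.57 [421.3, 144.3] ([722.7, -327.3, -22.2], np.float64(0.91))
```

View pics/w13.png

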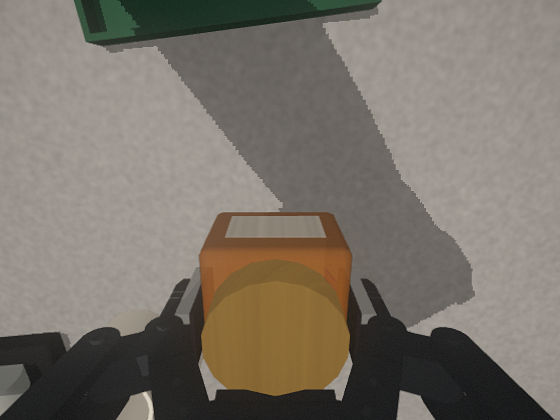

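View pics/t13.png

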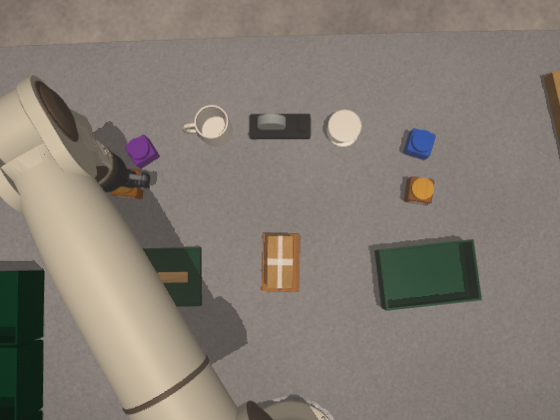

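```bash
python3 -m jog '[{"rotation":[0,0,0.5],"travel":[-15,-30,0],"jaw":-1},{"rotation":[0,0,0.8],"travel":[-15,-45,0],"jaw":-1},{"rotation":[0,0,0.8],"travel":[-15,-45,0],"jaw":-1},{"rotation":[0,0,0.8],"travel":[-15,-45,0],"jaw":-1},{"rotation":[0,0,0.8],"travel":[-15,-45,0],"jaw":-1},{"rotation":[0,0,0.8],"travel":[-15,-45,0],"jaw":-1},{"rotation":[0,0,0.8],"travel":[-15,-45,0],"jaw":-1},{"rotation":[0,0,0.8],"travel":[-15,-45,0],"jaw":-1}]'
python3 -m jog '[{"rotation":[0,0,0.8],"travel":[-13,-45,0],"jaw":-1},{"rotation":[0,0,0.8],"travel":[-12,-45,0],"jaw":-1},{"rotation":[0,0,0.8],"travel":[-12,-45,0],"jaw":-1},{"rotation":[0,0,0.8],"travel":[-12,-45,0],"jaw":-1},{"rotation":[0,0,0.8],"travel":[-12,-45,0],"jaw":-1},{"rotation":[0,0,0.8],"travel":[-12,-45,0],"jaw":-1},{"rotation":[0,0,0.8],"travel":[-10,-45,0],"jaw":-1},{"rotation":[0,0,0.3],"travel":[-5,-30,0],"jaw":-1}]'
python3 -m jog '[{"rotation":[0,0,0],"travel":[0,-17,0],"jaw":-1},{"rotation":[0,0,0],"travel":[0,0,0],"jaw":-1}]'
python3 - <<'E'
from h import *
snap("wrist","w14"); snap("top","t14")
o=bot.get_obs(); print(o["ee_pos"],o["tcp_rot"],o["q"].round(1))
E
```

```text
time: 30.95
ee_pos: [0.501, -0.0145, 0.1621]
tcp_rot: [-89.9, 0.0, 89.1]
wrist_force: [1.0, -0.4, -2.6]
opening: 0.0573
time: 31.95
ee_pos: [0.413, -0.3595, 0.1619]
tcp_rot: [-89.9, -0.1, 94.9]
wrist_force: [0.2, 0.8, -2.4]
opening: 0.0572
time: 32.2
ee_pos: [0.4142, -0.3753, 0.1626]
tcp_rot: [-89.9, -0.1, 94.9]
wrist_force: [0.2, 0.2, -2.5]
opening: 0.0567
[ 0.41458221 -0.37428252  0.16338069] [-8.99640928e+01 -6.50832373e-02  9.49734191e+01] [-42.1   5.4   3.   87.7   0.  -47.1]
```

View pics/w14.png

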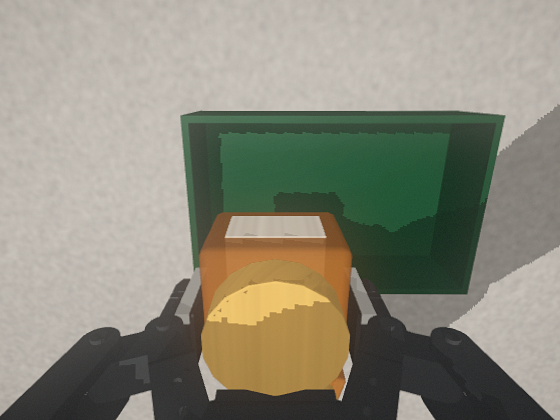

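View pics/t14.png

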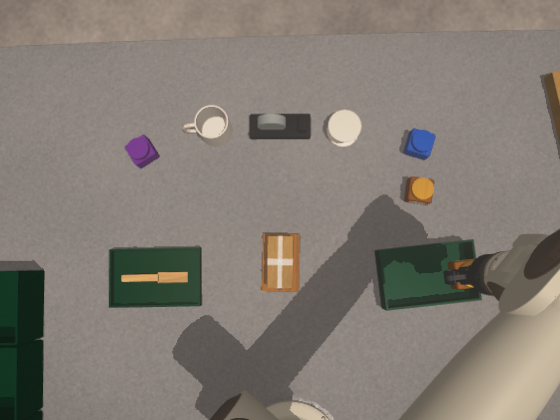

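```bash
python3 -m jog '[{"rotation":[0,0,0],"travel":[0,0,-40],"jaw":-1},{"rotation":[0,0,0],"travel":[0,0,-35],"jaw":-1},{"rotation":[0,0,0],"travel":[0,0,-20],"jaw":-1},{"rotation":[0,0,0],"travel":[0,0,-20],"jaw":-1},{"rotation":[0,0,0],"travel":[0,0,-15],"jaw":-1},{"rotation":[0,0,0],"travel":[0,0,-8],"jaw":-1},{"rotation":[0,0,0],"travel":[0,0,0],"jaw":-1}]'
```

```text
time: 33.17
ee_pos: [0.4145, -0.3748, 0.0258]
tcp_rot: [-90.0, -0.0, 95.0]
wrist_force: [0.3, 0.0, -2.3]
opening: 0.0569
```

```bash
python3 -m jog '[{"rotation":[0,0,0],"travel":[0,0,-3],"jaw":-1},{"rotation":[0,0,0],"travel":[0,0,-2],"jaw":-1},{"rotation":[0,0,0],"travel":[0,0,0],"jaw":-1}]'; python3 -m jog '[{"rotation":[0,0,0],"travel":[0,0,0],"jaw":0.5},{"rotation":[0,0,0],"travel":[0,0,0],"jaw":0.55},{"rotation":[0,0,0],"travel":[0,0,0],"jaw":0.55},{"rotation":[0,0,0],"travel":[0,0,25],"jaw":0.55},{"rotation":[0,0,0],"travel":[0,0,45],"jaw":0.55},{"rotation":[0,0,0],"travel":[0,0,50],"jaw":0.55},{"rotation":[0,0,0],"travel":[0,0,30],"jaw":1},{"rotation":[0,0,0],"travel":[0,0,0],"jaw":1}]'
python3 - <<'E'
from h import *
snap("wrist","w15"); snap("top","t15")
o=bot.get_obs(); print(o["ee_pos"],o["tcp_rot"],o["q"].round(1))
for r in bot.trace("top","jar1")[:5]:
    print(r["score"],r["xy"],fit("jar1",r["mask"],"top",z=0))
E
```

```text
time: 33.55
ee_pos: [0.4145, -0.3753, 0.021]
tcp_rot: [-90.0, 0.0, 94.9]
wrist_force: [-0.3, 0.9, -2.0]
opening: 0.0572
time: 34.55
ee_pos: [0.4154, -0.376, 0.1738]
tcp_rot: [-90.2, 0.2, 94.9]
wrist_force: [-0.5, 0.1, -0.8]
opening: 0.0852
[ 0.41445878 -0.37521603  0.17052   ] [-8.99967840e+01 -3.67505917e-03  9.49476714e+01] [-42.2   5.4   3.8  88.4   0.  -47.1]
0.97 [140.3, 150.8] ([723.8, 348.9, 122.0], np.float64(0.932))
0.96 [418.2, 143.1] ([724.0, -328.1, 70.1], np.float64(0.945))
0.84 [439.8, 269.8] ([412.7, -374.1, 5.0], np.float64(0.558))
0.64 [417.5, 188.5] ([611.4, -319.8, 78.6], np.float64(0.895))
```

View pics/w15.png

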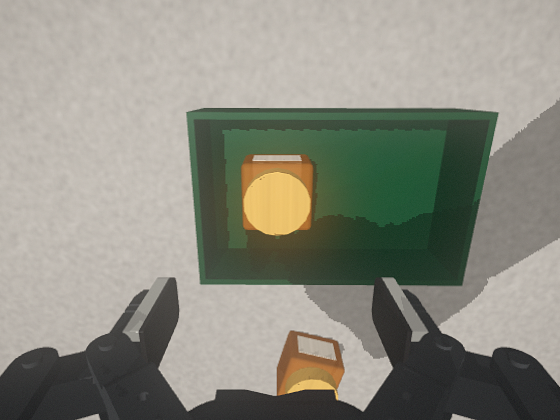

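View pics/t15.png

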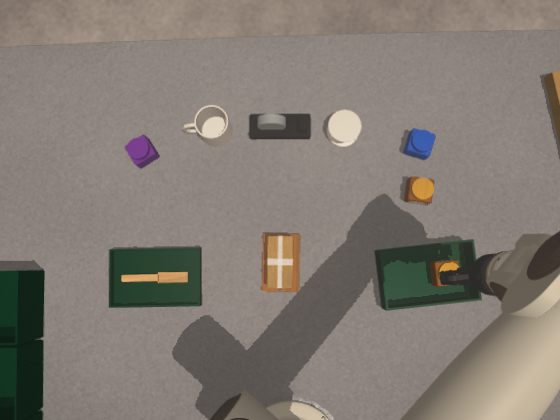

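```bash
python3 -m jog '[{"rotation":[0,0,-3],"travel":[39,11,0],"jaw":1},{"rotation":[0,0,-3],"travel":[39,11,0],"jaw":1},{"rotation":[0,0,-3],"travel":[39,11,0],"jaw":1},{"rotation":[0,0,-3],"travel":[39,11,0],"jaw":1},{"rotation":[0,0,-3],"travel":[40,10,0],"jaw":1},{"rotation":[0,0,0],"travel":[0,0,0],"jaw":1},{"rotation":[0,0,0],"travel":[0,0,0],"jaw":1}]'
python3 - <<'E'
from h import *
snap("wrist","w16"); snap("top","t16")
o=bot.get_obs(); print(o["ee_pos"],o["tcp_rot"],o["q"].round(1))
for r in bot.trace("wrist","jar1")[:4]:
    print(r["score"],r["xy"],fit("jar1",r["mask"],"wrist",z=0))
E
```

```text
time: 35.58
ee_pos: [0.6098, -0.3211, 0.1695]
tcp_rot: [-89.9, -0.0, 80.0]
wrist_force: [0.3, 0.2, -0.6]
opening: 0.0854
[ 0.60953278 -0.32155538  0.17067847] [-8.99572012e+01 -6.70959464e-03  7.99226785e+01] [-27.8  24.3  26.6  92.3  -0.  -17.7]
0.93 [287.1, 310.8] ([727.0, -330.9, 71.4], np.float64(0.967))
0.9 [273.9, 200.7] ([611.8, -323.4, 80.3], np.float64(0.933))
```

View pics/w16.png

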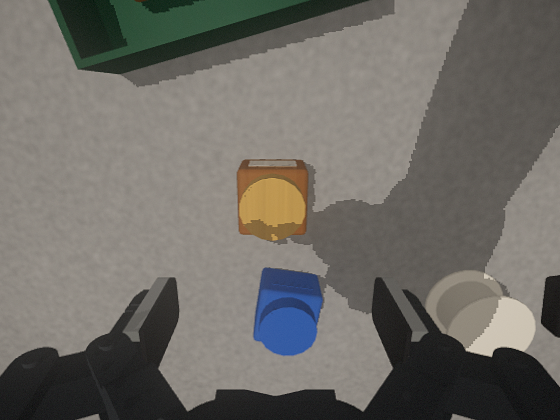

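The amber jar is centred at (273,200). The blue jar beyond it at (289,311) stays clear.

```bash
python3 -m jog '[{"rotation":[0,0,0.3],"travel":[2,-1,-40],"jaw":1},{"rotation":[0,0,0],"travel":[0,0,-45],"jaw":1},{"rotation":[0,0,0],"travel":[0,0,-40],"jaw":1},{"rotation":[0,0,0],"travel":[0,0,-20],"jaw":1},{"rotation":[0,0,0],"travel":[0,0,-11],"jaw":1},{"rotation":[0,0,0],"travel":[0,0,0],"jaw":0.4},{"rotation":[0,0,0],"travel":[0,0,0],"jaw":0.2},{"rotation":[0,0,0],"travel":[0,0,0],"jaw":-1}]' 60
python3 -m jog '[{"rotation":[0,0,0],"travel":[0,0,0],"jaw":-1},{"rotation":[0,0,0],"travel":[0,0,0],"jaw":-1},{"rotation":[0,0,0],"travel":[0,0,0],"jaw":-1},{"rotation":[0,0,0],"travel":[0,0,0],"jaw":-1}]'
python3 -m jog '[{"rotation":[0,0,0],"travel":[0,0,10],"jaw":-1},{"rotation":[0,0,0],"travel":[0,0,30],"jaw":-1},{"rotation":[0,0,0],"travel":[0,0,40],"jaw":-1},{"rotation":[0,0,0],"travel":[0,0,40],"jaw":-1},{"rotation":[0,0,0],"travel":[0,0,30],"jaw":-1},{"rotation":[0,0,0],"travel":[0,0,0],"jaw":-1}]'
```

```text
time: 36.72
ee_pos: [0.6134, -0.3228, 0.0169]
tcp_rot: [-90.2, 0.1, 80.2]
wrist_force: [-1.0, -0.4, 6.6]
opening: 0.0568
time: 37.22
ee_pos: [0.6134, -0.3227, 0.0169]
tcp_rot: [-90.2, 0.1, 80.2]
wrist_force: [0.3, -0.7, 6.0]
opening: 0.0569
time: 37.98
ee_pos: [0.6134, -0.3226, 0.1679]
tcp_rot: [-90.2, 0.1, 80.3]
wrist_force: [0.9, -0.0, -2.9]
opening: 0.0571
```

```bash
python3 -m jog '[{"rotation":[0,0,2.4],"travel":[-34,6.5,0],"jaw":-1},{"rotation":[0,0,2.4],"travel":[-34,6.5,0],"jaw":-1},{"rotation":[0,0,2.4],"travel":[-34,6.5,0],"jaw":-1},{"rotation":[0,0,2.4],"travel":[-34,6.5,0],"jaw":-1},{"rotation":[0,0,2.5],"travel":[-35,7,0],"jaw":-1},{"rotation":[0,0,2.5],"travel":[-35,7,0],"jaw":-1},{"rotation":[0,0,0],"travel":[0,0,0],"jaw":-1},{"rotation":[0,0,0],"travel":[0,0,0],"jaw":-1}]'
python3 - <<'E'
from h import *
snap("wrist","w17"); im=snap("top","t17")
o=bot.get_obs(); print(o["ee_pos"],o["tcp_rot"],o["q"].round(1))
E
```

```text
time: 38.98
ee_pos: [0.4065, -0.2821, 0.164]
tcp_rot: [-90.0, -0.0, 94.8]
wrist_force: [-0.1, 1.0, -2.2]
opening: 0.0569
[ 0.40690637 -0.28217296  0.16415212] [-8.99666360e+01 -3.50992359e-02  9.48539835e+01] [-34.7  -3.3  -5.8  87.6   0.  -39.6]
```

View pics/w17.png

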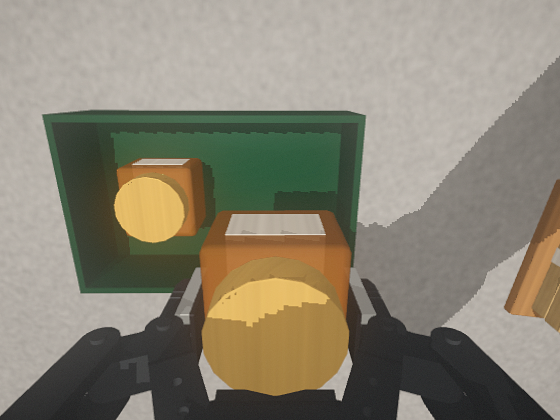

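Run:
```python
from h import *
im=bot.camera("wrist"); prm=bot.camera_params("wrist")
v=im.copy()
R=Ro.from_euler("z",4.75,degrees=True).as_matrix()
for (hx,hy,z) in [(70,110,65),(65,105,65),(65,105,5)]:
    P=np.array([[-hx,-hy,z],[hx,-hy,z],[hx,hy,z],[-hx,hy,z]])/1000@R.T+[.410,-.328,0]
    p=proj(P,"wrist",prm); cv2.polylines(v,[np.round(p).astype(int)],True,(255,0,0),1)
cv2.imwrite("pics/w17o.png",v[:,:,::-1])
```

```text
(no output)
```

View pics/w17o.png

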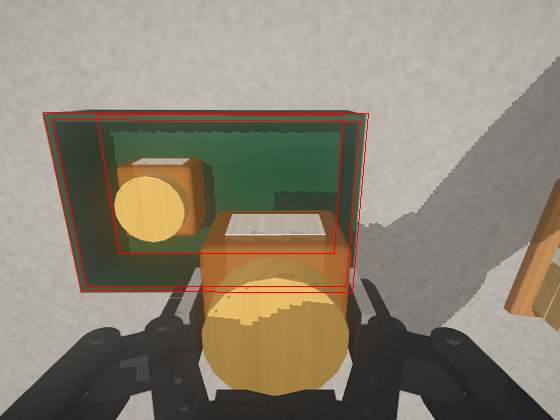

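```bash
python3 -m jog '[{"rotation":[0,0,0],"travel":[0,-2,-40],"jaw":-1},{"rotation":[0,0,0],"travel":[0,0,-35],"jaw":-1},{"rotation":[0,0,0],"travel":[0,0,-20],"jaw":-1},{"rotation":[0,0,0],"travel":[0,0,-20],"jaw":-1},{"rotation":[0,0,0],"travel":[0,0,-15],"jaw":-1},{"rotation":[0,0,0],"travel":[0,0,-8],"jaw":-1},{"rotation":[0,0,0],"travel":[0,0,-3],"jaw":-1},{"rotation":[0,0,0],"travel":[0,0,0],"jaw":-1}]'
python3 -m jog '[{"rotation":[0,0,0],"travel":[0,0,-1.5],"jaw":-1},{"rotation":[0,0,0],"travel":[0,0,0],"jaw":-1}]'
```

```text
time: 40.12
ee_pos: [0.4067, -0.2844, 0.0243]
tcp_rot: [-90.0, 0.0, 94.8]
wrist_force: [-0.0, 0.4, -2.7]
opening: 0.0573
time: 40.38
ee_pos: [0.4066, -0.2843, 0.0227]
tcp_rot: [-90.0, 0.0, 94.8]
wrist_force: [-0.2, 0.6, -2.6]
opening: 0.0566
```

Now I'll release, retreat clear of everything and check.

```bash
python3 -m jog '[{"rotation":[0,0,0],"travel":[0,0,0],"jaw":0.5},{"rotation":[0,0,0],"travel":[0,0,0],"jaw":0.55},{"rotation":[0,0,0],"travel":[0,0,0],"jaw":0.55},{"rotation":[0,0,0],"travel":[0,0,25],"jaw":0.55},{"rotation":[0,0,0],"travel":[0,0,45],"jaw":0.55},{"rotation":[0,0,0],"travel":[0,0,50],"jaw":0.55},{"rotation":[0,0,0],"travel":[-10,0,50],"jaw":1},{"rotation":[0,0,0],"travel":[-40,0,30],"jaw":1}]'
python3 -m jog '[{"rotation":[0,0,0],"travel":[-40,10,0],"jaw":1},{"rotation":[0,0,0],"travel":[-30,40,0],"jaw":1},{"rotation":[0,0,0],"travel":[0,45,0],"jaw":1},{"rotation":[0,0,0],"travel":[0,45,0],"jaw":1},{"rotation":[0,0,0],"travel":[0,0,0],"jaw":1},{"rotation":[0,0,0],"travel":[0,0,0],"jaw":1}]'
python3 - <<'E'
from h import *
snap("wrist","w18"); snap("top","t18"); snap("side","s18")
o=bot.get_obs(); print(o["ee_pos"],o["tcp_rot"],o["q"].round(1))
for t,z,y in [("choc1",.048,[0]),("jar1",.005,None),("spreader1",.005,[-90])]:
  for r in bot.trace("top",t)[:5]:
    print(t,r["score"],r["xy"],fit(t,r["mask"],"top",z=z,yaws=y))
for t in ["mug","ribbon_spool","tape_dispenser"]:
  for r in bot.trace("top",t)[:1]: print(t,r["xy"])
E
```

```text
time: 41.38
ee_pos: [0.3571, -0.2844, 0.2247]
tcp_rot: [-90.1, 0.1, 94.9]
wrist_force: [-0.1, -0.7, -0.5]
opening: 0.0853
time: 42.12
ee_pos: [0.2867, -0.1444, 0.2226]
tcp_rot: [-90.0, 0.0, 94.9]
wrist_force: [0.3, -0.1, 0.2]
opening: 0.0854
[ 0.28649134 -0.14491279  0.22231057] [-8.99750529e+01 -6.66350627e-03  9.47773404e+01] [-26.8 -26.3 -17.5  98.8  -0.  -31.6]
choc1 0.9 [279.1, 261.5] ([448.9, 14.5, -1.4], np.float64(0.915))
jar1 0.86 [405.8, 276.4] ([404.7, -281.6, 3.6], np.float64(0.935))
jar1 0.79 [445.4, 276.0] ([412.2, -374.2, 95.8], np.float64(0.944))
jar1 0.77 [417.2, 144.4] ([723.0, -327.6, 69.3], np.float64(0.916))
spreader1 0.78 [159.8, 279.1] ([417.6, 321.7, -90.4], np.float64(0.929))
mug [214.8, 129.1]
ribbon_spool [342.2, 126.9]
tape_dispenser [277.7, 125.6]
```

View pics/t18.png

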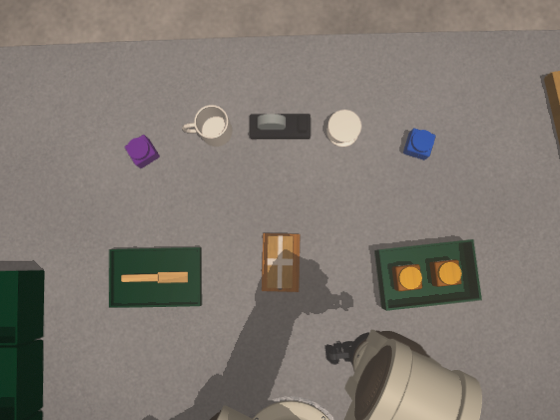

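View pics/s18.png

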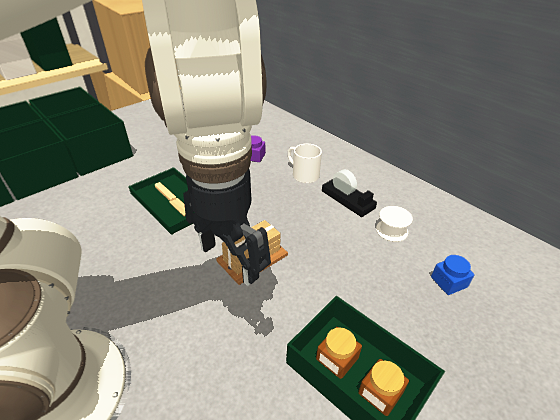

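```bash
python3 -c "
from workcell import bot
print(bot.job_done()); print(bot.get_obs()['time'])"
```

```text
the job is handed in; nothing more can be done
None
the job is handed in; nothing more can be done
```

The gift set is made up and handed in at about 42 s of the 210 s allowed. The hand-in reports no verdict, so the results below come only from my own camera checks.

- **Chocolate boxes:** All three (only three were present) are stacked on the board. The top-view fit puts the top box about 1 mm and 1° from the board's centre and long side. The side picture showed no visible offset between layers, but I did not measure the lower two after the last placement.
- **Spreader:** Only one was present. It lies about 3 mm from the tray's centre along the tray's length, both ends well inside the walls.
- **Jam jars:** Both amber jars stand upright in the deep green box, about 45 mm either side of its centre.
- **Left alone:** The purple and blue jars were not used. The mug, ribbon spool and tape dispenser show at the same pixels as at the start, to within about 3 px of detector scatter.

I saw no grip slackening and no knocked jar. Two measurements differed slightly:
- Two ways of fitting the deep box gave positions 3 mm apart in y, so I shifted the second jar 2 mm before lowering it.
- Both jars were released with no clear floor contact in the force reading, a drop of about 1 mm at most.

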